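# Reassemble the washed gas hob

### The arm

A 6-joint arm with a two-finger parallel gripper is mounted at the origin on a cart in front of the work surface, level with it; the furniture and walls round the work are solid. World frame = base frame: x ahead of the robot, y to its left, z up, the work surface at z = 0. Lengths are in mm, angles in rad, forces in N, time in s.
With the tool pointing down it reaches from about 350 to 1000 mm from the base axis. Payload 7.1 kg.
Tool frame: the origin (TCP) lies where the fingers leave the gripper's body, on its centre line; the fingertips stand 73 mm ahead of it and the grasp point (between the pads) lies 54 mm ahead of it; z points along the fingers, y is the line along which they close (so a half turn about z gives the same grasp; the last joint's range is limited). The gripper opens to 85 mm and grips with 20 to 120 N. Pads are 22 mm wide; open, the fingers measure 114 mm over their backs; the gripper's body (76 mm by 85 mm) begins 54 mm behind the grasp point. The pads swing forward as they close: fully open they stand 13 mm farther back than shut.
Start: joints at [1.221, 0.423, 1.63, -0, 1.089, -0.019], TCP at [202.968, 591.109, 303.919] pointing down, gripper open.
Joint ranges: [-3, 3], [-0.9, 2.11], [0.09, 2.58], [-1.31, 4.45], [0.11, 2.69], [-2.54, 2.54]. Speed limits (rad/s): [2.39, 2.39, 3.01, 3.14, 3.14, 3.14].

### API

Orientations are given as a rotation vector (axis times angle).
In Python, from bench import robot, camera, camera_params, job gives the robot as it stands. The module is installed in compiled form; this text tells all that it offers.
- The arm moves only by the tool drive_tool, never from a script. Its argument "targets" is a list of rows, each an object with "translation": the shift along the tool's x, y, z as a fraction of full scale, a list of three; "yaw": the turn about the tool's z as a fraction of full scale. In form: [{"translation": [dx, dy, dz], "yaw": yaw}, ...]. A call has 1 to 20 rows; each row is the pose to reach, as a shift and turn from the pose commanded when the call began, along the tool's axes at that moment, turning the shorter way round; what a row does not reach only later rows make up. Full scale, the value 1, is 12 cm for a shift and 360 degrees for a turn. A row lasts 1/10 s, in which the tool goes at most 50 mm and 8.59 degrees, less where a joint would pass 70% of its speed; a pose out of reach is approached as far as the arm can. A call with a number of a shift or a turn outside -1 to 1 is refused whole. A call with a gripper value outside its range is refused whole. "hand" is the opening, from 0 (shut) to 1 (fully open), set as the call begins (left out, the last holds). The fingers move at their own pace and stop on an object; "squeeze" is the grip in N (left out, the last holds). Time passes only in rows, so rows that repeat a pose let the fingers close. It gives the time, the measured TCP pose, the force, the opening and the grip force at its end, in the units of the state.
- robot.observe(): the state, without advancing time (a new reading comes with each control period).
- camera(name): name is "side" or "top" or "wrist"; returns the picture (400x640x3 uint8, red, green, blue); there is no depth.
- camera_params(name): a dict with "fx", "fy", "cx", "cy" (pixels), "k1" (the pictures are not rectified: a ray, as slopes to the right and down, at radius r is drawn at 1 + k1 r^2 times it, then the intrinsics apply), "pose" (4x4, takes a point from camera to world coordinates); the wrist camera has in their place "mount" (4x4, takes a point from camera to tool coordinates, whose origin is the TCP and whose axes are the flange's). Camera axes: x right, y down, z forward; pixel columns grow to the right and rows downward; lengths in mm; the calibration is good to about 2 mm. A picture is of the moment at which its call begins: read the wrist's pose just before it. camera_params takes no time and is no camera call.
- job.finish_job(): hands the job in; it is judged then, once.
The state is a dict: "time_s": time; "joint_pos": joint angles; "dq": joint speeds; "tau": joint torques, N m; "position": TCP position; "tcp_rot": TCP orientation; "wrist_force": force on the tool from outside, world axes, zero at the start; "wrist_torque": the same for the moment, N m; "width": finger opening in mm; "grip_force": force on a finger pad.
Only numpy, scipy, OpenCV 4.12 (cv2) and the standard library are available. Lean on these libraries where they do the work, as an engineer would, in place of code of your own. Each camera call takes 0.05 s, during which the arm holds its last target. There are 200 camera calls.

### The job

Put the washed gas hob back together: fit each burner ring onto the burner of its size and the matching black cap onto each ring, all sitting flat and fully home, with the pan support on top, its two lugs down over the hob's two studs so that all four feet stand on the deck. Leave the salt shaker between them standing where it is.

Things in the scene. Friction and masses are not known exactly. Their poses are not given: they have to be found in the camera images.
- hob: Fixed white two-burner gas hob, steel deck 250 (x) by 350 (y) mm, black knobs on its -x side. Origin: on the worktop under the deck's middle; deck 50 mm above. Burner seats at y = +-80 mm (which is where varies). Two brass studs on the deck at x = 0, y = +-134 mm: 10 mm thick, 20 mm tall, the upper half tapering to a 3 mm tip.
- burner_large: Large burner seat, fixed on the hob deck: a grey metal flange of 78 mm diameter, 3 mm thick, with a brass boss on it (43 mm diameter, tapering to 26 mm at its top, 13 mm above the deck). Origin: its centre at deck level, z up.
- burner_small: Small burner seat, fixed on the hob deck: a grey metal flange of 58 mm diameter, 3 mm thick, with a brass boss on it (27 mm diameter, tapering to 12 mm at its top, 13 mm above the deck). Origin: its centre at deck level, z up.
- crown_large: Large burner ring: bright aluminium, dark flame slots in its side, 58 mm diameter, body 15 mm tall plus a tapered 4 mm step (49 mm wide at its foot) on top. Bore below, 48 mm wide, 11 mm deep, drops over the large burner's boss; seated, origin 3 mm above the deck. Lies upright on a fixed teal draining board (top 14 mm up). Origin: centre of its underside, z up; any yaw is the same.
- crown_small: Small burner ring: like the large one but 42 mm diameter, body 15 mm tall plus a tapered 4 mm step (31 mm wide at its foot) on top; bore 32 mm wide, 11 mm deep, for the small burner's boss; seated, origin 3 mm above the deck. Lies upright on the draining board. Origin: centre of its underside, z up; any yaw is the same.
- cap_large: Large burner cap: plain black enamelled disc, 62 mm diameter, 9 mm tall; recess below, 54 mm wide, 5 mm deep, fits over the step of the large ring. Seated, its origin is 15 mm above that ring's origin. Lies right way up on the draining board. Origin: centre of its underside (rim level), z up; any yaw is the same.
- cap_small: Small burner cap: plain black enamelled disc, 44 mm diameter, 9 mm tall; recess below, 36 mm wide, 5 mm deep, fits over the step of the small ring. Seated, its origin is 15 mm above that ring's origin. Lies right way up on the draining board. Origin: centre of its underside (rim level), z up; any yaw is the same.
- pan_support: Black iron grate, 160 (x) by 308 (y) by 48 mm, 0.55 kg, upright on the draining board. Origin: centre at sole level, z up; same after half a turn. Grip the middle bar: along its x through the centre, 8 mm thick, 34 to 48 mm up, at the centre of mass. Lugs at x = 0, y = +-134 mm, 6 to 11 mm up, each with a 16 mm hole for a stud. Seated, origin at deck level; burners under it 27 mm tall.
- salt_shaker: Salt shaker with a grey top, 44 mm diameter, 90 mm tall, bystander, stands on the worktop between the hob and the draining board. Origin: centre of its base, z up.
Mind the look-alikes: they are no part of the job. What is shaped like the crown_small but green is not meant.

How it is judged:
By the outcome, as a careful person would: the job done as asked, in the order asked, and still so for the second after the job is handed in, with the robot touching nothing.
It also fails if it takes over 144 s, if anything falls off the work surface, if the arm or the gripper's body presses on something with over 40 N, if the wrist force passes 120 N, or if a joint passes its speed limit or range.

## Working session

There is one attempt and no reset: what is moved stays moved. The work goes in short steps, Python scripts to look and compute and a tool call to move; the robot and the scene stay as the last step left them, time stands still between calls to the robot, and variables do not carry over. Pictures are saved under pics/ and viewed, at most 14 in all, crops included, and the job is handed in when it is done.

Besides the shell and the picture viewer there is one more tool, called in YAML: its name, and indented under it one key for each argument. drive_tool: Moves the arm, as the interface text tells. Its arguments: {"type":"object","properties":{"targets":{"type":"array","items":{"type":"object","properties":{"translation":{"type":"array","items":{"type":"number","minimum":-1,"maximum":1}},"yaw":{"type":"number","minimum":-1,"maximum":1}}}},"hand":{"type":"number"},"squeeze":{"type":"number"}},"required":["targets"]}

```bash
mkdir -p pics; cat > h.py <<'E'
import numpy as np, cv2
from bench import robot, camera, camera_params, job
from scipy.spatial.transform import Rotation as R
def campose(name):
    p=camera_params(name)
    if 'pose' in p: return p,np.array(p['pose'])
    s=robot.observe(); T=np.eye(4); T[:3,:3]=R.from_rotvec(s['tcp_rot']).as_matrix(); T[:3,3]=s['position']
    return p,T@np.array(p['mount'])
def px2w(name,u,v,z,pt=None):
    p,T=pt or campose(name)
    d=np.array([(u-p['cx'])/p['fx'],(v-p['cy'])/p['fy']]); s=d.copy()
    for _ in range(20): s=d/(1+p['k1']*(s@s))
    r=T[:3,:3]@np.array([s[0],s[1],1]); o=T[:3,3]
    return o+r*(z-o[2])/r[2]
def w2px(name,P,pt=None):
    p,T=pt or campose(name)
    c=np.linalg.inv(T)@np.append(P,1); s=c[:2]/c[2]; s=s*(1+p['k1']*(s@s))
    return s[0]*p['fx']+p['cx'],s[1]*p['fy']+p['cy']
def save(name,f,img=None):
    im=camera(name) if img is None else img
    cv2.imwrite('pics/'+f,im[:,:,::-1]); return im
E
python3 - <<'E'
from h import *
np.set_printoptions(precision=3,suppress=True)
s=robot.observe(); print(s)
for n in ['top','side','wrist']:
    print(n,camera_params(n)); save(n,n+'0.png')
E
```

```text
{'time_s': 0.0, 'joint_pos': array([ 1.221,  0.424,  1.631,  0.   ,  1.089, -0.019]), 'dq': array([-0.   , -0.001, -0.001,  0.001, -0.001, -0.003]), 'tau': array([  0.001, -55.739, -28.174,   0.   ,   0.007,  -0.   ]), 'position': array([202.802, 590.705, 303.123]), 'tcp_rot': array([-0.517, -3.098,  0.002]), 'wrist_force': array([ 0.474,  0.183, -0.073]), 'wrist_torque': array([-0.018,  0.044, -0.014]), 'grip_force': 0.0, 'width': 85.66491901590608}
top {'fx': 458.6894531983408, 'fy': 458.6894531983408, 'cx': 315.92967415128413, 'cy': 201.27475926591458, 'k1': -0.033379072684244344, 'pose': array([[  -0.027,   -0.991,    0.133,  350.202],
       [  -1.   ,    0.026,   -0.01 ,   11.581],
       [   0.006,   -0.133,   -0.991, 1318.408],
       [   0.   ,    0.   ,    0.   ,    1.   ]])}
side {'fx': 423.48936008324563, 'fy': 423.48936008324563, 'cx': 315.807803763393, 'cy': 205.6081759672187, 'k1': 0.004536424861131986, 'pose': array([[   0.892,   -0.31 ,    0.329,  124.838],
       [  -0.452,   -0.599,    0.661, -742.685],
       [  -0.008,   -0.739,   -0.674,  829.353],
       [   0.   ,    0.   ,    0.   ,    1.   ]])}
wrist {'fx': 278.6671859360769, 'fy': 278.6671859360769, 'cx': 322.6626109990495, 'cy': 201.6404370419704, 'k1': -0.007391567948181011, 'mount': array([[  0.   ,  -0.959,  -0.284,  70.439],
       [  1.   ,   0.   ,  -0.001,  -0.263],
       [  0.001,  -0.284,   0.959, -69.327],
       [  0.   ,   0.   ,   0.   ,   1.   ]])}
```

View pics/top0.png

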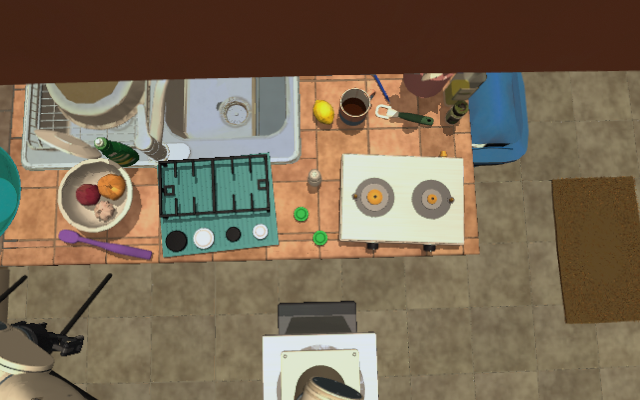

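View pics/side0.png

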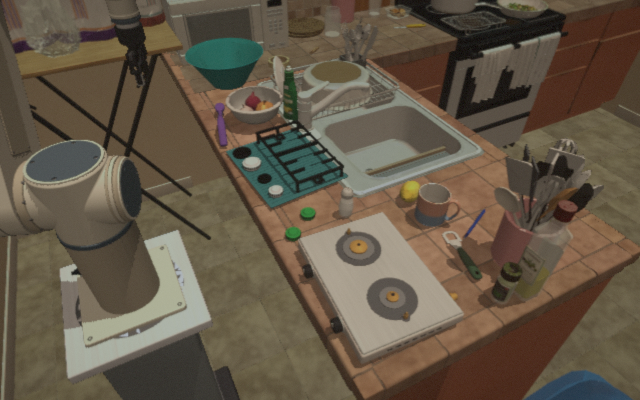

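```bash
python3 - <<'E'
import cv2
im=cv2.imread('pics/top0.png')
a=im[148:260,152:284]; b=im[148:260,332:472]
cv2.imwrite('pics/a.png',cv2.resize(a,None,fx=5,fy=5,interpolation=cv2.INTER_CUBIC))
cv2.imwrite('pics/b.png',cv2.resize(b,None,fx=5,fy=5,interpolation=cv2.INTER_CUBIC))
E
```

```text
(no output)
```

View pics/a.png

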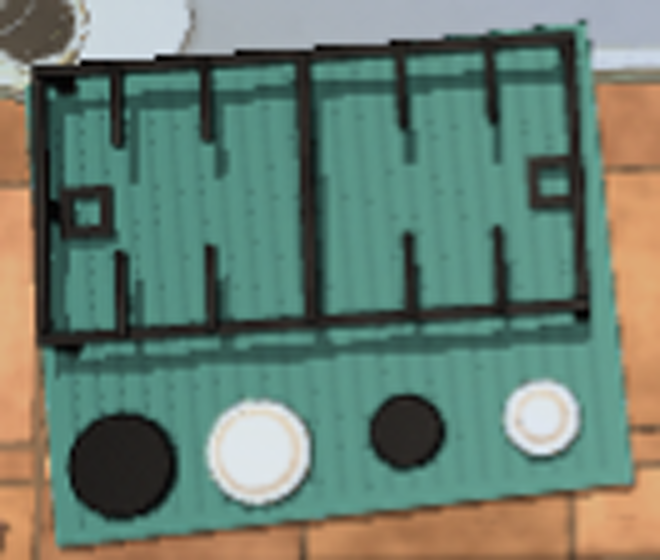

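View pics/b.png

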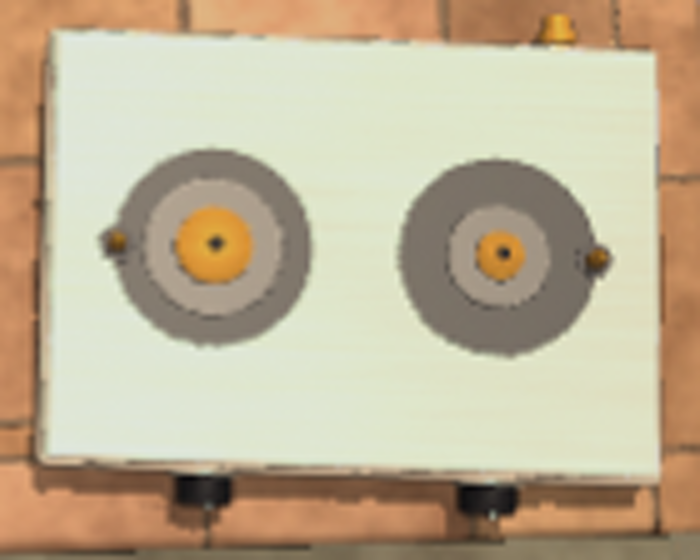

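```bash
python3 - <<'E'
from h import *
np.set_printoptions(precision=1,suppress=True)
pt=campose('top')
def A(x,y,z): return px2w('top',152+(x-2)/5,148+(y-2)/5,z,pt)
def B(x,y,z): return px2w('top',332+(x-2)/5,148+(y-2)/5,z,pt)
print('capL',A(122,466,23),'ringL',A(259,452,29),'capS',A(407,431,23),'ringS',A(542,417,29))
c=[A(*q,62) for q in [(32,68),(578,33),(588,318),(42,344)]]
m=np.mean(c,0);print(c,m, A(302,58,62),A(313,320,62))
d=(c[0]+c[3]-c[1]-c[2])/2;print('grate len',np.hypot(*d[:2]),'yaw',np.degrees(np.arctan2(-d[0],d[1])))
print('sz edges', np.hypot(*(A(77,466,23)-A(176,466,23))[:2]))
L=B(212,247,53);S=B(499,257,53);print('flange',L,S, 'boss',B(214,244,63),B(501,255,63))
s1=B(117,240,70);s2=B(597,257,70);d=(s1-s2);print('studs',s1,s2,(s1+s2)/2,np.hypot(*d[:2]),np.degrees(np.arctan2(-d[0],d[1])))
d=L-S;print(np.hypot(*d[:2]),(L+S)/2,np.degrees(np.arctan2(-d[0],d[1])))
print('shaker',px2w('top',314,176,90,pt))
print(R.from_rotvec(robot.observe()['tcp_rot']).as_matrix())
E
```

```text
capL [422.3 396.4  23. ] ringL [427.8 317.5  29. ] capS [437.9 235.3  23. ] ringS [443.4 158.3  29. ]
[array([644. , 438.5,  62. ]), array([655.8, 132.1,  62. ]), array([494.9, 128.6,  62. ]), array([488.4, 430. ,  62. ])] [570.8 282.3  62. ] [645.6 286.8  62. ] [497.8 280.2  62. ]
grate len 304.06980761209735 yaw 1.7287049442512201
sz edges 56.09503759394811
flange [ 528.1 -163.3   53. ] [ 518.3 -323.9   53. ] boss [ 528.4 -163.1   63. ] [ 518.1 -322.4   63. ]
studs [ 531.  -108.7   70. ] [ 514.6 -373.8   70. ] [ 522.8 -241.3   70. ] 265.57656493361213 -3.5366521245739855
160.87681873669828 [ 523.2 -243.6   53. ] -3.5048933910284465
shaker [584.9   2.8  90. ]
[[-0.9  0.3 -0. ]
 [ 0.3  0.9 -0. ]
 [ 0.  -0.  -1. ]]
```

drive_tool:
  targets:
    - {"translation": [-1, -1, 0], "yaw": 0.1974}
    - {"translation": [-1, -1, 0], "yaw": 0.1974}
    - {"translation": [-1, -1, 0], "yaw": 0.1974}
    - {"translation": [-1, -1, 0], "yaw": 0.1974}
    - {"translation": [-1, -1, 0], "yaw": 0.1974}
    - {"translation": [-1, -1, 0], "yaw": 0.1974}
    - {"translation": [-1, -1, 0], "yaw": 0.1974}
    - {"translation": [-1, -1, 0], "yaw": 0.1974}
    - {"translation": [-1, -1, 0], "yaw": 0.1974}
    - {"translation": [-1, -1, 0], "yaw": 0.1974}
  hand: 1
  squeeze: 30

```text
time_s: 1.15
position: [277.4, 438.5, 303.7]
tcp_rot: [2.222, 2.221, -0.001]
wrist_force: [0.1, -0.2, -0.2]
width: 85.5
grip_force: 0.0
```

drive_tool:
  targets:
    - {"translation": [-0.33, 0.32, 0], "yaw": 0}
    - {"translation": [-0.66, 0.635, 0], "yaw": 0}
    - {"translation": [-0.66, 0.635, 0], "yaw": 0}

```text
time_s: 1.45
position: [355.7, 356.8, 303.8]
tcp_rot: [2.222, 2.219, -0.001]
wrist_force: [-0.7, 0.0, 0.2]
width: 85.2
grip_force: 0.0
```

drive_tool:
  targets:
    - {"translation": [-0.33, 0.32, 0], "yaw": 0}
    - {"translation": [-0.66, 0.635, 0], "yaw": 0}
    - {"translation": [-0.66, 0.635, 0], "yaw": 0}
    - {"translation": [-0.66, 0.635, 0], "yaw": 0}
    - {"translation": [-0.66, 0.635, 0], "yaw": 0}

```text
time_s: 1.95
position: [429.2, 280.7, 303.7]
tcp_rot: [-2.221, -2.221, 0.001]
wrist_force: [0.3, 0.4, -0.1]
width: 85.0
grip_force: 0.0
```

```bash
python3 - <<'E'
from h import *
np.set_printoptions(precision=2,suppress=True)
s=robot.observe(); print(s['position'],s['tcp_rot'],s['time_s'],s['joint_pos'])
im=save('wrist','w1.png')
for P in [(422,396,23),(428,317,29),(438,235,23),(443,158,29),(571,282,62)]: print(w2px('wrist',P))
cv2.imwrite('pics/w1b.png',cv2.resize(im[:,150:550,::-1],None,fx=1.5,fy=1.5,interpolation=cv2.INTER_CUBIC))
E
```

```text
[429.23 280.67 303.73] [-2.22 -2.22  0.  ] 1.95 [0.56 0.26 1.88 0.   1.01 0.56]
(np.float64(315.76052109775844), np.float64(79.83091922173975))
(np.float64(320.93223101900463), np.float64(149.16048959641265))
(np.float64(328.55808033313645), np.float64(211.35828658469867))
(np.float64(331.85713288231267), np.float64(265.56039467859165))
(np.float64(445.8113309451328), np.float64(183.37462679598286))
```

View pics/w1b.png

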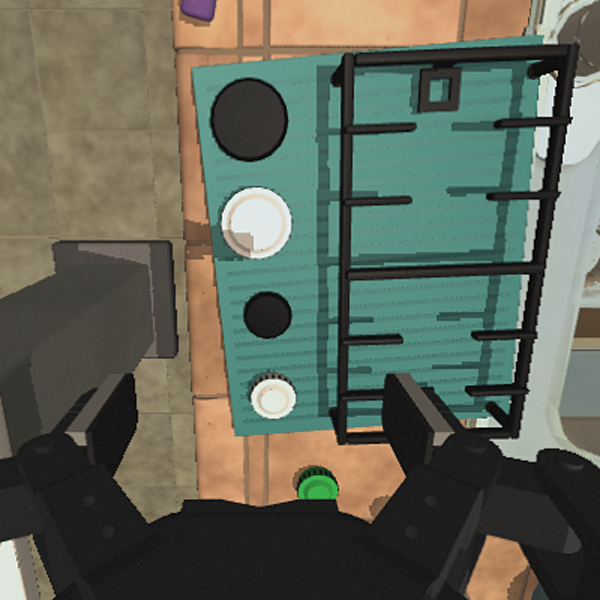

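```bash
python3 - <<'E'
from h import *
np.set_printoptions(precision=1,suppress=True)
im=cv2.imread('pics/w1.png'); pt=campose('wrist'); hsv=cv2.cvtColor(im,cv2.COLOR_BGR2HSV)
def blob(mask,x,y):
    n,l,st,ce=cv2.connectedComponentsWithStats(mask.astype(np.uint8)); k=l[y,x]
    c,_=cv2.findContours((l==k).astype(np.uint8),cv2.RETR_EXTERNAL,cv2.CHAIN_APPROX_NONE)
    c=max(c,key=len); e=cv2.fitEllipse(cv2.convexHull(c)); return e,st[k]
dark=hsv[:,:,2]<75; br=(hsv[:,:,1]<80)&(hsv[:,:,2]>110)
for n,m,x,y,z in [('capL',dark,250,119,18.5),('ringL',br,262,240,29),('capS',dark,268,315,18.5),('ringS',br,273,397,29)]:
    e,st=blob(m,int(x/1.5+150),int(y/1.5)); u,v=e[0]
    print(n,np.array(e[0]),np.array(e[1]),px2w('wrist',u,v,z,pt), 'diam mm',np.array(e[1])/278.67*(373-z))
f=lambda x,y,z:px2w('wrist',150+(x-.25)/1.5,(y-.25)/1.5,z,pt)
print('bar',f(345,272,62),f(545,268,62))
c=[f(*q,62) for q in [(344,56),(578,46),(342,443),(520,437)]];print(c,np.mean(c,0))
E
```

```text
capL [315.6  79.5] [51.8 55.8] [421.7 396.9  18.5] diam mm [65.9 71. ]
ringL [320.8 148.4] [47.5 48.1] [427.8 317.9  29. ] diam mm [58.7 59.4]
capS [327.9 209.7] [31.4 32.3] [437.2 235.9  18.5] diam mm [40.  41.1]
ringS [331.9 265.4] [27.4 30.6] [443.1 158.2  29. ] diam mm [33.9 37.8]
bar [495.4 284.4  62. ] [647.3 287.8  62. ]
[array([486.2, 430.5,  62. ]), array([640.4, 437.1,  62. ]), array([501.8, 133.8,  62. ]), array([654.9, 139.7,  62. ])] [570.8 285.3  62. ]
```

drive_tool:
  targets:
    - {"translation": [0.312, -0.017, 0.4], "yaw": 0}
    - {"translation": [0.312, -0.017, 0.8], "yaw": 0}
    - {"translation": [0.312, -0.017, 1], "yaw": 0}
    - {"translation": [0.312, -0.017, 1], "yaw": 0}
  hand: 0.87

```text
time_s: 2.4
position: [424.4, 317.6, 180.0]
tcp_rot: [-2.217, -2.223, 0.013]
wrist_force: [0.1, -1.4, -0.8]
width: 74.1
grip_force: 0.0
```

drive_tool:
  targets:
    - {"translation": [0, 0, 0.25], "yaw": 0}
    - {"translation": [0, 0, 0.45], "yaw": 0}
    - {"translation": [0, 0, 0.6], "yaw": 0}
    - {"translation": [0, 0, 0.7], "yaw": 0}
    - {"translation": [0, 0, 0.77], "yaw": 0}
    - {"translation": [0, 0, 0.82], "yaw": 0}
    - {"translation": [0, 0, 0.82], "yaw": 0}

```text
time_s: 3.1
position: [427.9, 317.8, 85.6]
tcp_rot: [2.222, 2.221, 0.0]
wrist_force: [0.0, 0.0, -0.3]
width: 74.3
grip_force: 0.0
```

```bash
python3 - <<'E'
from h import *
s=robot.observe(); print(s['position'],s['width'],s['wrist_force'])
im=save('wrist','w2.png')
E
```

```text
[427.86012224 317.82593977  85.62031253] 74.27969148639936 [ 0.0185107   0.00573426 -0.32454773]
```

View pics/w2.png

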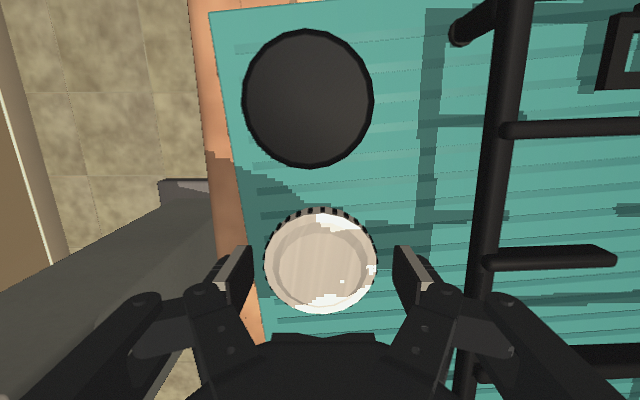

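drive_tool:
  targets:
    - {"translation": [0, 0, 0], "yaw": 0}
    - {"translation": [0, 0, 0], "yaw": 0}
    - {"translation": [0, 0, 0], "yaw": 0}
    - {"translation": [0, 0, 0], "yaw": 0}
    - {"translation": [0, 0, 0], "yaw": 0}
    - {"translation": [0, 0, 0], "yaw": 0}
  hand: 0
  squeeze: 30

```text
time_s: 3.75
position: [428.5, 317.9, 86.4]
tcp_rot: [2.222, 2.221, 0.003]
wrist_force: [1.4, -1.4, 5.6]
width: 56.2
grip_force: 30.9
```

```bash
python3 - <<'E'
from h import *
print(px2w('wrist',320,262,29))
s=robot.observe(); print(s['position'],s['width'],s['wrist_force'],s['grip_force'])
E
```

```text
[428.82574279 319.76917123  29.        ]
[428.53932538 317.90612141  86.40447298] 56.206534295807366 [ 1.41124357 -1.42874173  5.6214618 ] 30.917869359254837
```

drive_tool:
  targets:
    - {"translation": [0, 0, -0.1], "yaw": 0}
    - {"translation": [0, 0, -0.4], "yaw": 0}
    - {"translation": [0, 0, -0.8], "yaw": 0}
    - {"translation": [0, 0, -1], "yaw": 0}

```text
time_s: 4.15
position: [428.5, 318.2, 209.2]
tcp_rot: [2.221, 2.221, 0.006]
wrist_force: [0.0, 1.0, -1.1]
width: 55.8
grip_force: 32.8
```

drive_tool:
  targets:
    - {"translation": [-0.3, 0.08, -0.3], "yaw": 0}
    - {"translation": [-0.6, 0.16, -0.55], "yaw": 0}
    - {"translation": [-0.85, 0.22, -0.75], "yaw": 0}
    - {"translation": [-1, 0.26, -0.82], "yaw": 0}

```text
time_s: 4.55
position: [459.6, 196.0, 307.2]
tcp_rot: [2.222, 2.219, 0.006]
wrist_force: [-0.1, 0.0, -1.5]
width: 56.1
grip_force: 32.8
```

drive_tool:
  targets:
    - {"translation": [-0.35, 0.09, 0], "yaw": 0}
    - {"translation": [-0.7, 0.18, 0], "yaw": 0}
    - {"translation": [-1, 0.26, 0], "yaw": 0}

```text
time_s: 4.85
position: [489.8, 75.9, 304.7]
tcp_rot: [2.222, 2.221, 0.001]
wrist_force: [1.3, 0.6, -1.4]
width: 56.3
grip_force: 32.8
```

drive_tool:
  targets:
    - {"translation": [-0.35, 0, 0], "yaw": 0}
    - {"translation": [-0.7, 0, 0], "yaw": 0}
    - {"translation": [-1, 0, 0], "yaw": 0}

```text
time_s: 5.15
position: [489.3, -44.2, 304.4]
tcp_rot: [-2.222, -2.221, 0.0]
wrist_force: [-0.3, 0.5, -0.7]
width: 56.1
grip_force: 32.8
```

drive_tool:
  targets:
    - {"translation": [-0.35, 0, 0], "yaw": 0}
    - {"translation": [-0.7, 0, 0], "yaw": 0}
    - {"translation": [-1, 0, 0], "yaw": 0}
    - {"translation": [-1, 0, 0], "yaw": 0}
    - {"translation": [-1, 0, 0], "yaw": 0}
    - {"translation": [-1, 0, 0], "yaw": 0}

```text
time_s: 5.75
position: [489.7, -161.6, 304.0]
tcp_rot: [-2.221, -2.221, -0.0]
wrist_force: [1.1, 0.1, -0.6]
width: 56.2
grip_force: 32.8
```

```bash
python3 - <<'E'
from h import *
s=robot.observe(); print(s['position'],s['tcp_rot'],s['width'],s['grip_force'],s['time_s'])
im=save('wrist','w3.png')
cv2.imwrite('pics/w3b.png',cv2.resize(im[:,170:550,::-1],None,fx=1.5,fy=1.5,interpolation=cv2.INTER_CUBIC))
E
```

```text
[ 489.66756724 -161.58021306  304.02892879] [-2.22090181e+00 -2.22098601e+00 -5.28024264e-05] 56.21682187386713 32.75310382246971 5.75
```

View pics/w3b.png

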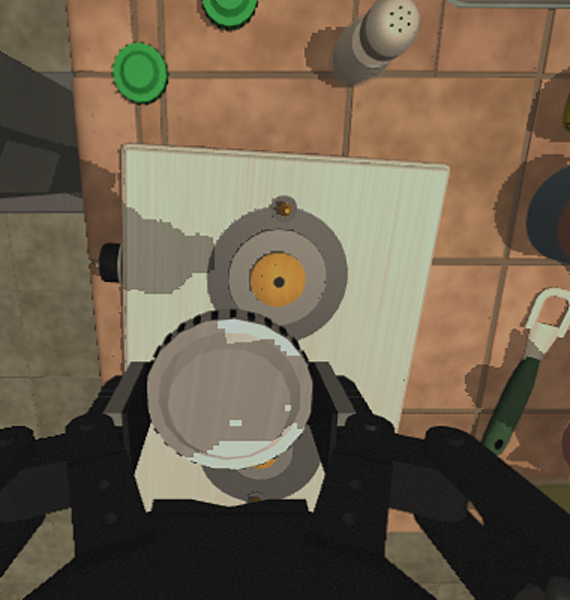

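```bash
python3 - <<'E'
from h import *
np.set_printoptions(precision=1,suppress=True)
pt=campose('wrist')
f=lambda x,y,z:px2w('wrist',170+(x-.25)/1.5,(y-.25)/1.5,z,pt)
print('flange',f(278,279,53),'boss',f(278,280,63),'stud',f(285,210,70),f(256,498,70))
print('held ring', f(230,390,247), robot.observe()['position'])
im=cv2.imread('pics/w3.png');hsv=cv2.cvtColor(im,cv2.COLOR_BGR2HSV)
m=((hsv[:,:,0]>8)&(hsv[:,:,0]<28)&(hsv[:,:,1]>140)).astype(np.uint8)
n,l,st,ce=cv2.connectedComponentsWithStats(m)
for k in range(1,n):
    if st[k,4]>60 and 330<ce[k,0]<380: print(st[k],ce[k],px2w('wrist',*ce[k],62,pt))
E
```

```text
flange [ 529.4 -165.6   53. ] boss [ 528.3 -164.    63. ] stud [ 530.7 -111.2   70. ] [ 514.9 -359.3   70. ]
held ring [ 491.6 -158.1  247. ] [ 489.8 -161.4  304. ]
[355 135  10   9  63] [359.5 139.2] [ 531.4 -111.1   62. ]
[337 168  37  36 981] [354.7 185.8] [ 527.8 -163.3   62. ]
```

drive_tool:
  targets:
    - {"translation": [-0.022, 0.31, 0.2], "yaw": 0}
    - {"translation": [-0.022, 0.31, 0.55], "yaw": 0}
    - {"translation": [-0.022, 0.31, 0.85], "yaw": 0}
    - {"translation": [-0.022, 0.31, 1], "yaw": 0}
    - {"translation": [-0.022, 0.31, 1], "yaw": 0}
    - {"translation": [-0.022, 0.31, 1], "yaw": 0}

```text
time_s: 6.4
position: [527.6, -164.2, 184.3]
tcp_rot: [-2.22, -2.223, 0.0]
wrist_force: [-0.3, 0.1, -1.7]
width: 56.0
grip_force: 32.7
```

drive_tool:
  targets:
    - {"translation": [0, 0, 0.15], "yaw": 0}
    - {"translation": [0, 0, 0.27], "yaw": 0}
    - {"translation": [0, 0, 0.34], "yaw": 0}
    - {"translation": [0, 0, 0.38], "yaw": 0}
    - {"translation": [0, 0, 0.42], "yaw": 0}
    - {"translation": [0, 0, 0.45], "yaw": 0}
    - {"translation": [0, 0, 0.47], "yaw": 0}
    - {"translation": [0, 0, 0.47], "yaw": 0}
    - {"translation": [0, 0, 0.47], "yaw": 0}

```text
time_s: 7.3
position: [527.3, -165.1, 127.7]
tcp_rot: [2.222, 2.221, 0.0]
wrist_force: [-0.3, -0.6, -2.0]
width: 55.8
grip_force: 32.8
```

drive_tool:
  targets:
    - {"translation": [0, 0, 0.01], "yaw": 0}
    - {"translation": [0, 0, 0.02], "yaw": 0}
    - {"translation": [0, 0, 0.02], "yaw": 0}

```text
time_s: 7.6
position: [527.4, -165.1, 125.5]
tcp_rot: [2.221, 2.221, 0.0]
wrist_force: [-1.3, 0.1, 3.7]
width: 56.6
grip_force: 33.2
```

drive_tool:
  targets:
    - {"translation": [0, 0, 0], "yaw": 0}
    - {"translation": [0, 0, 0], "yaw": 0}
    - {"translation": [0, 0, 0], "yaw": 0}
    - {"translation": [0, 0, -0.1], "yaw": 0}
    - {"translation": [0, 0, -0.4], "yaw": 0}
    - {"translation": [0, 0, -0.8], "yaw": 0}
    - {"translation": [0, 0, -1], "yaw": 0}
    - {"translation": [0, 0, -1], "yaw": 0}
    - {"translation": [0, 0, -1], "yaw": 0}
    - {"translation": [0, 0, -1], "yaw": 0}
  hand: 0.9

```text
time_s: 8.6
position: [526.5, -164.8, 244.2]
tcp_rot: [-2.221, -2.22, 0.001]
wrist_force: [0.5, -0.5, 0.0]
width: 77.0
grip_force: 0.0
```

```bash
python3 - <<'E'
from h import *
np.set_printoptions(precision=1,suppress=True)
s=robot.observe(); print(s['position'],s['tcp_rot'],s['width'],s['time_s'])
im=save('wrist','w4.png')
cv2.imwrite('pics/w4b.png',cv2.resize(im[150:390,170:500,::-1],None,fx=2,fy=2,interpolation=cv2.INTER_CUBIC))
for r,z in [(24.5,68),(29,68),(29,53)]:
    print(w2px('wrist',(527.5,-165,z)))
E
```

```text
[ 526.5 -164.8  244.2] [-2.2 -2.2  0. ] 76.98460741709107 8.6
(np.float64(322.7057998904824), np.float64(200.49079673879385))
(np.float64(322.7057998904824), np.float64(200.49079673879385))
(np.float64(322.7533159729285), np.float64(196.15209089947402))
```

View pics/w4b.png

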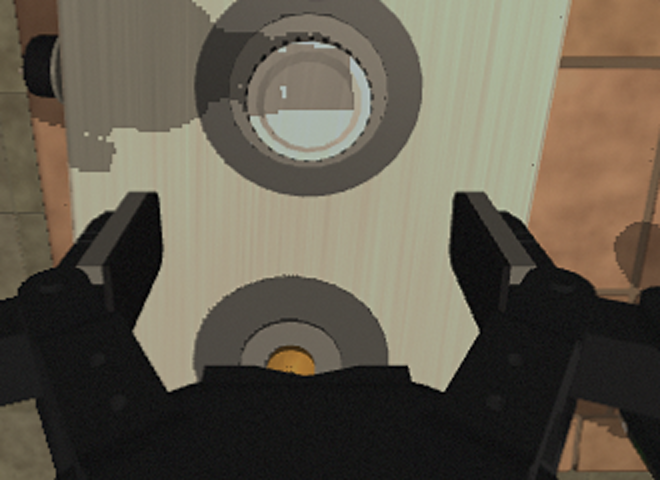

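drive_tool:
  targets:
    - {"translation": [0.35, -0.06, 0], "yaw": 0}
    - {"translation": [0.7, -0.12, 0], "yaw": 0}
    - {"translation": [1, -0.18, 0], "yaw": 0}
  hand: 0.87

```text
time_s: 8.95
position: [504.5, -43.6, 243.7]
tcp_rot: [-2.221, -2.219, 0.003]
wrist_force: [0.8, 0.7, -1.0]
width: 74.6
grip_force: 0.0
```

drive_tool:
  targets:
    - {"translation": [0.4, -0.06, 0], "yaw": 0}
    - {"translation": [0.8, -0.12, 0], "yaw": 0}
    - {"translation": [1, -0.18, 0], "yaw": 0}

```text
time_s: 9.25
position: [482.9, 77.7, 243.9]
tcp_rot: [-2.218, -2.222, 0.003]
wrist_force: [-0.1, -1.4, -0.6]
width: 74.2
grip_force: 0.0
```

drive_tool:
  targets:
    - {"translation": [0.4, -0.06, 0], "yaw": 0}
    - {"translation": [0.8, -0.12, 0], "yaw": 0}
    - {"translation": [1, -0.18, 0], "yaw": 0}

```text
time_s: 9.55
position: [461.7, 197.7, 244.0]
tcp_rot: [-2.219, -2.222, 0.002]
wrist_force: [0.6, 0.2, 0.0]
width: 74.3
grip_force: 0.0
```

drive_tool:
  targets:
    - {"translation": [0.4, -0.06, 0], "yaw": 0}
    - {"translation": [0.8, -0.12, 0], "yaw": 0}
    - {"translation": [1, -0.18, 0], "yaw": 0}

```text
time_s: 9.85
position: [440.2, 317.9, 243.9]
tcp_rot: [-2.219, -2.223, 0.002]
wrist_force: [-0.2, -1.1, -0.0]
width: 74.4
grip_force: 0.0
```

drive_tool:
  targets:
    - {"translation": [0.4, -0.1, 0], "yaw": 0}
    - {"translation": [0.682, -0.168, 0.1], "yaw": 0}
    - {"translation": [0.682, -0.168, 0.4], "yaw": 0}
    - {"translation": [0.682, -0.168, 0.6], "yaw": 0}
    - {"translation": [0.682, -0.168, 0.6], "yaw": 0}

```text
time_s: 10.35
position: [418.5, 395.2, 168.5]
tcp_rot: [-2.221, -2.222, 0.014]
wrist_force: [-0.3, -0.3, -0.1]
width: 74.1
grip_force: 0.0
```

drive_tool:
  targets:
    - {"translation": [0, 0, 0.25], "yaw": 0}
    - {"translation": [0, 0, 0.45], "yaw": 0}
    - {"translation": [0, 0, 0.58], "yaw": 0}
    - {"translation": [0, 0, 0.66], "yaw": 0}
    - {"translation": [0, 0, 0.71], "yaw": 0}
    - {"translation": [0, 0, 0.71], "yaw": 0}
    - {"translation": [0, 0, 0.71], "yaw": 0}

```text
time_s: 11.05
position: [421.3, 397.1, 88.6]
tcp_rot: [2.222, 2.221, 0.002]
wrist_force: [1.0, -0.6, -0.1]
width: 74.6
grip_force: 0.0
```

```bash
python3 - <<'E'
from h import *
np.set_printoptions(precision=1,suppress=True)
s=robot.observe(); print(s['position'],s['tcp_rot'],s['width'],s['time_s'],s['joint_pos'])
im=save('wrist','w5.png'); hsv=cv2.cvtColor(im[:,:,::-1].copy(),cv2.COLOR_BGR2HSV)
# teal mask column/row extents near cap
t=(hsv[:,:,0]>75)&(hsv[:,:,0]<100)&(hsv[:,:,1]>60)
x,y=map(int,w2px('wrist',(421.5,396.8,23))); print(x,y)
print('row top gap', [r for r in range(y-90,y) if t[r,x]][-1:], 'bottom',[r for r in range(y,min(399,y+90)) if t[r,x]][:1],'L/R',[c for c in range(x-110,x) if t[y,c]][-1:],[c for c in range(x,x+110) if t[y,c]][:1])
print(w2px('wrist',(421.5,396.8+31,23)),w2px('wrist',(421.5,396.8-31,23)))
E
```

```text
[421.3 397.1  88.6] [2.2 2.2 0. ] 74.5631227389196 11.05 [ 0.7  0.7  1.8 -0.   0.6  0.7]
320 258
row top gap [200] bottom [303] L/R [267] [377]
(np.float64(319.86037751540067), np.float64(203.0049834906229)) (np.float64(320.19249360644756), np.float64(307.0585956082491))
```

drive_tool:
  targets:
    - {"translation": [0, 0, 0.005], "yaw": 0}
    - {"translation": [0, 0, 0.005], "yaw": 0}
    - {"translation": [0, 0, 0.005], "yaw": 0}
    - {"translation": [0, 0, 0.005], "yaw": 0}
    - {"translation": [0, 0, 0.005], "yaw": 0}
    - {"translation": [0, 0, 0.005], "yaw": 0}
  hand: 0

```text
time_s: 11.7
position: [421.7, 397.3, 88.6]
tcp_rot: [2.221, 2.221, 0.004]
wrist_force: [1.8, -1.3, 5.2]
width: 59.4
grip_force: 30.9
```

drive_tool:
  targets:
    - {"translation": [0, 0, -0.1], "yaw": 0}
    - {"translation": [0, 0, -0.3], "yaw": 0}
    - {"translation": [0, 0, -0.6], "yaw": 0}
    - {"translation": [0, 0, -0.9], "yaw": 0}
    - {"translation": [0, 0, -1], "yaw": 0}
    - {"translation": [0, 0, -1], "yaw": 0}
    - {"translation": [0, 0, -1], "yaw": 0}

```text
time_s: 12.4
position: [420.4, 396.4, 206.8]
tcp_rot: [-2.222, -2.221, 0.001]
wrist_force: [-1.0, 0.4, -1.3]
width: 59.2
grip_force: 32.6
```

```bash
python3 - <<'E'
from h import *
np.set_printoptions(precision=1,suppress=True)
s=robot.observe(); print(s['position'],s['tcp_rot'],s['width'],s['time_s'],s['grip_force'])
im=save('wrist','w6.png')
E
```

```text
[420.4 396.4 206.8] [-2.2 -2.2  0. ] 59.17020112786056 12.4 32.58177638053894
```

View pics/w6.png

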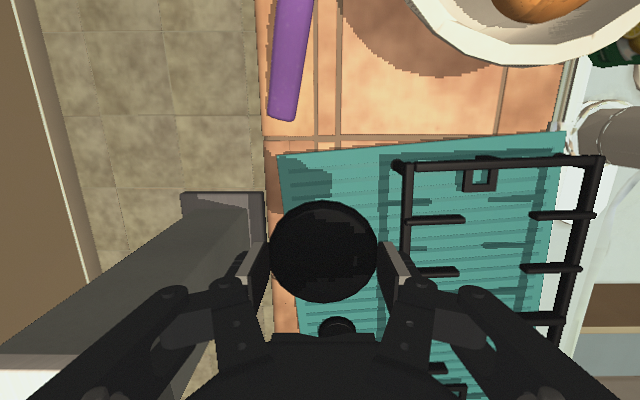

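drive_tool:
  targets:
    - {"translation": [-0.25, 0.045, 0], "yaw": 0}
    - {"translation": [-0.6, 0.1, 0], "yaw": 0}
    - {"translation": [-1, 0.18, 0], "yaw": 0}

```text
time_s: 12.75
position: [441.4, 275.8, 205.4]
tcp_rot: [-2.219, -2.223, 0.005]
wrist_force: [1.5, -1.1, 0.3]
width: 59.1
grip_force: 32.6
```

drive_tool:
  targets:
    - {"translation": [-0.4, 0.06, 0], "yaw": 0}
    - {"translation": [-0.8, 0.12, 0], "yaw": 0}
    - {"translation": [-1, 0.18, 0], "yaw": 0}

```text
time_s: 13.05
position: [462.5, 153.5, 205.5]
tcp_rot: [-2.222, -2.218, 0.007]
wrist_force: [-0.5, 1.0, -0.9]
width: 59.1
grip_force: 32.6
```

drive_tool:
  targets:
    - {"translation": [-0.4, 0.06, 0], "yaw": 0}
    - {"translation": [-0.8, 0.12, 0], "yaw": 0}
    - {"translation": [-1, 0.18, 0], "yaw": 0}

```text
time_s: 13.35
position: [484.4, 33.9, 205.6]
tcp_rot: [-2.222, -2.217, 0.005]
wrist_force: [-0.0, -0.1, -0.8]
width: 59.0
grip_force: 32.6
```

drive_tool:
  targets:
    - {"translation": [-0.4, 0.06, 0], "yaw": 0}
    - {"translation": [-0.8, 0.12, 0], "yaw": 0}
    - {"translation": [-1, 0.18, 0], "yaw": 0}

```text
time_s: 13.65
position: [506.3, -86.1, 205.6]
tcp_rot: [-2.222, -2.217, 0.003]
wrist_force: [0.3, 0.2, -0.7]
width: 58.9
grip_force: 32.6
```

drive_tool:
  targets:
    - {"translation": [-0.4, 0.1, 0], "yaw": 0}
    - {"translation": [-0.6, 0.15, 0], "yaw": 0}
    - {"translation": [-0.682, 0.168, 0], "yaw": 0}
    - {"translation": [-0.682, 0.168, 0.2], "yaw": 0}
    - {"translation": [-0.682, 0.168, 0.38], "yaw": 0}
    - {"translation": [-0.682, 0.168, 0.46], "yaw": 0}
    - {"translation": [-0.682, 0.168, 0.5], "yaw": 0}
    - {"translation": [-0.682, 0.168, 0.5], "yaw": 0}
    - {"translation": [-0.682, 0.168, 0.5], "yaw": 0}

```text
time_s: 14.55
position: [527.6, -164.8, 147.8]
tcp_rot: [2.221, 2.221, 0.0]
wrist_force: [0.0, 0.0, -1.0]
width: 59.0
grip_force: 32.6
```

drive_tool:
  targets:
    - {"translation": [0, 0, 0.01], "yaw": 0}
    - {"translation": [0, 0, 0.02], "yaw": 0}
    - {"translation": [0, 0, 0.025], "yaw": 0}
    - {"translation": [0, 0, 0.025], "yaw": 0}
    - {"translation": [0, 0, 0.025], "yaw": 0}

```text
time_s: 15.05
position: [527.3, -165.1, 144.4]
tcp_rot: [2.222, 2.221, 0.0]
wrist_force: [0.0, -0.7, -1.4]
width: 59.1
grip_force: 32.6
```

drive_tool:
  targets:
    - {"translation": [0, 0, 0.008], "yaw": 0}
    - {"translation": [0, 0, 0.016], "yaw": 0}
    - {"translation": [0, 0, 0.024], "yaw": 0}
    - {"translation": [0, 0, 0.024], "yaw": 0}

```text
time_s: 15.45
position: [527.5, -165.1, 142.0]
tcp_rot: [2.222, 2.221, 0.0]
wrist_force: [-2.2, 0.1, 7.5]
width: 58.9
grip_force: 34.2
```

drive_tool:
  targets:
    - {"translation": [0, 0, 0], "yaw": 0}
    - {"translation": [0, 0, 0], "yaw": 0}
    - {"translation": [0, 0, 0], "yaw": 0}
    - {"translation": [0, 0, -0.1], "yaw": 0}
    - {"translation": [-0.3, 0, -0.4], "yaw": 0}
    - {"translation": [-0.6, 0, -0.8], "yaw": 0}
    - {"translation": [-0.9, 0, -1], "yaw": 0}
    - {"translation": [-0.9, 0, -1], "yaw": 0}
    - {"translation": [-0.9, 0, -1], "yaw": 0}
    - {"translation": [-0.9, 0, -1], "yaw": 0}
  hand: 0.9

```text
time_s: 16.45
position: [526.4, -272.1, 260.7]
tcp_rot: [-2.22, -2.22, 0.001]
wrist_force: [0.0, 0.1, -1.7]
width: 76.7
grip_force: 0.0
```

```bash
python3 - <<'E'
from h import *
np.set_printoptions(precision=1,suppress=True)
s=robot.observe(); print(s['position'],s['tcp_rot'],s['width'],s['time_s'])
pt=campose('wrist')
im=save('wrist','w7.png'); 
cv2.imwrite('pics/w7b.png',cv2.resize(im[20:,170:500,::-1],None,fx=1.55,fy=1.55,interpolation=cv2.INTER_CUBIC))
hsv=cv2.cvtColor(im[:,:,::-1].copy(),cv2.COLOR_BGR2HSV)
m=((hsv[:,:,0]>8)&(hsv[:,:,0]<28)&(hsv[:,:,1]>140)).astype(np.uint8)
n,l,st,ce=cv2.connectedComponentsWithStats(m)
for k in range(1,n):
    if st[k,4]>60 and 250<ce[k,0]<400: print(st[k],ce[k],px2w('wrist',*ce[k],62,pt))
for P in [(527.5,-165,68),(527.5,-165,77),(518,-322.3,53),(531,-110,70),(514.6,-374,70)]:print(P,w2px('wrist',P,pt))
E
```

```text
[ 526.4 -272.1  260.7] [-2.2 -2.2  0. ] 76.74469293721151 16.45
[323   4  11  15 142] [327.9  11.1] [ 532.  -113.8   62. ]
[303 229  24  24 420] [314.5 239.9] [ 519.  -321.8   62. ]
[308 279   9  14  87] [312.3 285. ] [ 516.1 -375.8   62. ]
[255 317  26  14  80] [267.4 322.6] [ 463.7 -425.7   62. ]
(527.5, -165, 68) (np.float64(322.57158312872383), np.float64(76.28631843475186))
(527.5, -165, 77) (np.float64(322.5415765459619), np.float64(74.6947155693366))
(518, -322.3, 53) (np.float64(313.8313002583214), np.float64(236.83053836334255))
(531, -110, 70) (np.float64(326.89142302940866), np.float64(2.020638517443615))
(514.6, -374, 70) (np.float64(310.5866099910944), np.float64(287.7298474005723))
```

View pics/w7b.png

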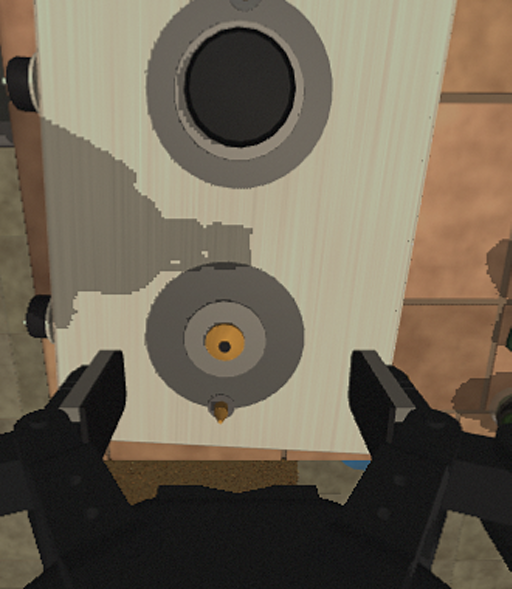

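drive_tool:
  targets:
    - {"translation": [0.35, -0.06, 0], "yaw": 0}
    - {"translation": [0.7, -0.12, 0], "yaw": 0}
    - {"translation": [0.9, -0.176, 0], "yaw": 0}
  hand: 0.7

```text
time_s: 16.8
position: [504.5, -161.5, 259.9]
tcp_rot: [-2.217, -2.22, 0.002]
wrist_force: [-0.3, -0.1, 0.0]
width: 59.9
grip_force: 0.0
```

drive_tool:
  targets:
    - {"translation": [0.4, -0.06, 0], "yaw": 0}
    - {"translation": [0.8, -0.12, 0], "yaw": 0}
    - {"translation": [0.9, -0.176, 0], "yaw": 0}

```text
time_s: 17.1
position: [483.1, -52.6, 260.2]
tcp_rot: [-2.215, -2.223, 0.003]
wrist_force: [-0.4, 0.2, 0.5]
width: 59.8
grip_force: 0.0
```

drive_tool:
  targets:
    - {"translation": [0.4, -0.06, 0], "yaw": 0}
    - {"translation": [0.8, -0.12, 0], "yaw": 0}
    - {"translation": [0.9, -0.176, 0], "yaw": 0}

```text
time_s: 17.4
position: [462.5, 54.5, 260.6]
tcp_rot: [-2.216, -2.224, 0.002]
wrist_force: [0.3, -0.2, -0.2]
width: 59.5
grip_force: 0.0
```

drive_tool:
  targets:
    - {"translation": [0.4, -0.06, 0], "yaw": 0}
    - {"translation": [0.7, -0.12, 0.1], "yaw": 0}
    - {"translation": [0.895, -0.176, 0.3], "yaw": 0}
    - {"translation": [0.895, -0.176, 0.6], "yaw": 0}
    - {"translation": [0.895, -0.176, 0.73], "yaw": 0}
    - {"translation": [0.895, -0.176, 0.73], "yaw": 0}

```text
time_s: 18.0
position: [440.7, 157.9, 171.2]
tcp_rot: [-2.218, -2.221, 0.009]
wrist_force: [-0.2, -0.0, 0.4]
width: 59.6
grip_force: 0.0
```

drive_tool:
  targets:
    - {"translation": [0, 0, 0.25], "yaw": 0}
    - {"translation": [0, 0, 0.45], "yaw": 0}
    - {"translation": [0, 0, 0.58], "yaw": 0}
    - {"translation": [0, 0, 0.66], "yaw": 0}
    - {"translation": [0, 0, 0.71], "yaw": 0}
    - {"translation": [0, 0, 0.715], "yaw": 0}
    - {"translation": [0, 0, 0.715], "yaw": 0}

```text
time_s: 18.7
position: [443.3, 158.5, 88.6]
tcp_rot: [2.221, 2.221, 0.001]
wrist_force: [0.8, 0.1, 0.1]
width: 59.9
grip_force: 0.0
```

```bash
python3 - <<'E'
from h import *
np.set_printoptions(precision=1,suppress=True)
s=robot.observe(); print(s['position'],s['tcp_rot'],s['width'],s['time_s'],s['wrist_force'])
im=save('wrist','w8.png')
E
```

```text
[443.3 158.5  88.6] [2.2 2.2 0. ] 59.900100593328915 18.7 [0.8 0.1 0.1]
```

View pics/w8.png

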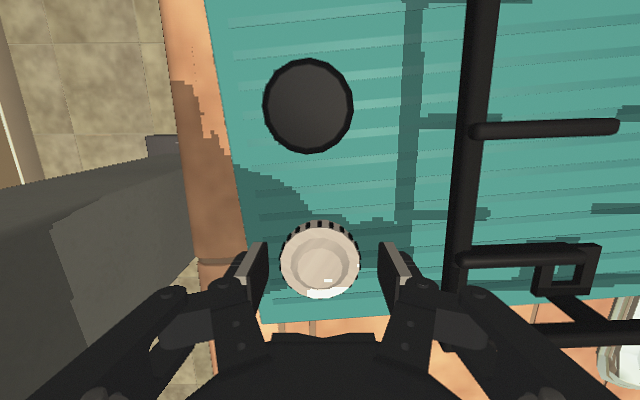

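drive_tool:
  targets:
    - {"translation": [0, 0, 0], "yaw": 0}
    - {"translation": [0, 0, 0], "yaw": 0}
    - {"translation": [0, 0, 0], "yaw": 0}
    - {"translation": [0, 0, 0], "yaw": 0}
    - {"translation": [0, 0, 0], "yaw": 0}
    - {"translation": [0, 0, 0], "yaw": 0}
  hand: 0

```text
time_s: 19.35
position: [443.3, 158.5, 88.7]
tcp_rot: [2.221, 2.221, 0.002]
wrist_force: [0.2, -0.4, 5.3]
width: 40.2
grip_force: 29.5
```

drive_tool:
  targets:
    - {"translation": [0, 0, -0.1], "yaw": 0}
    - {"translation": [0, 0, -0.3], "yaw": 0}
    - {"translation": [0, 0, -0.6], "yaw": 0}
    - {"translation": [0, 0, -0.9], "yaw": 0}
    - {"translation": [0, 0, -1], "yaw": 0}
    - {"translation": [0, 0, -1], "yaw": 0}

```text
time_s: 19.95
position: [443.8, 158.7, 210.2]
tcp_rot: [2.22, 2.22, 0.006]
wrist_force: [0.7, 0.0, -0.5]
width: 40.2
grip_force: 30.6
```

drive_tool:
  targets:
    - {"translation": [-0.25, 0.04, 0], "yaw": 0}
    - {"translation": [-0.6, 0.1, 0], "yaw": 0}
    - {"translation": [-1, 0.156, 0], "yaw": 0}

```text
time_s: 20.25
position: [460.9, 37.7, 206.7]
tcp_rot: [-2.218, -2.223, 0.002]
wrist_force: [1.4, 0.2, -0.8]
width: 40.6
grip_force: 30.6
```

drive_tool:
  targets:
    - {"translation": [-0.4, 0.06, 0], "yaw": 0}
    - {"translation": [-0.8, 0.12, 0], "yaw": 0}
    - {"translation": [-1, 0.156, 0], "yaw": 0}

```text
time_s: 20.55
position: [479.6, -84.6, 206.5]
tcp_rot: [-2.223, -2.218, 0.002]
wrist_force: [-0.3, 0.4, -1.0]
width: 40.0
grip_force: 30.6
```

drive_tool:
  targets:
    - {"translation": [-0.4, 0.06, 0], "yaw": 0}
    - {"translation": [-0.8, 0.12, 0], "yaw": 0}
    - {"translation": [-1, 0.156, 0], "yaw": 0}

```text
time_s: 20.85
position: [498.6, -204.7, 206.4]
tcp_rot: [-2.223, -2.218, 0.001]
wrist_force: [0.1, -0.5, -0.7]
width: 40.3
grip_force: 30.6
```

drive_tool:
  targets:
    - {"translation": [-0.4, 0.06, 0], "yaw": 0}
    - {"translation": [-0.8, 0.12, 0], "yaw": 0}
    - {"translation": [-1, 0.156, 0], "yaw": 0}
    - {"translation": [-1, 0.156, 0], "yaw": 0}

```text
time_s: 21.25
position: [517.3, -324.6, 206.0]
tcp_rot: [-2.225, -2.217, 0.001]
wrist_force: [-0.1, 0.1, -0.6]
width: 40.5
grip_force: 30.6
```

drive_tool:
  targets:
    - {"translation": [-0.012, 0, 0.2], "yaw": 0}
    - {"translation": [-0.012, 0, 0.4], "yaw": 0}
    - {"translation": [-0.012, 0, 0.5], "yaw": 0}
    - {"translation": [-0.012, 0, 0.57], "yaw": 0}
    - {"translation": [-0.012, 0, 0.61], "yaw": 0}
    - {"translation": [-0.012, 0, 0.64], "yaw": 0}
    - {"translation": [-0.012, 0, 0.65], "yaw": 0}
    - {"translation": [-0.012, 0, 0.65], "yaw": 0}

```text
time_s: 22.05
position: [517.9, -323.2, 130.5]
tcp_rot: [2.221, 2.221, 0.0]
wrist_force: [1.0, 0.5, -1.6]
width: 40.4
grip_force: 30.6
```

drive_tool:
  targets:
    - {"translation": [0, 0, 0.012], "yaw": 0}
    - {"translation": [0, 0, 0.022], "yaw": 0}
    - {"translation": [0, 0, 0.029], "yaw": 0}
    - {"translation": [0, 0, 0.029], "yaw": 0}

```text
time_s: 22.45
position: [517.9, -323.3, 127.7]
tcp_rot: [2.221, 2.22, 0.0]
wrist_force: [-2.2, 1.6, 7.9]
width: 40.4
grip_force: 31.3
```

drive_tool:
  targets:
    - {"translation": [0, 0, 0], "yaw": 0}
    - {"translation": [0, 0, 0], "yaw": 0}
    - {"translation": [0, 0, 0], "yaw": 0}
    - {"translation": [0, 0, -0.1], "yaw": 0}
    - {"translation": [0, 0, -0.4], "yaw": 0}
    - {"translation": [0, 0, -0.8], "yaw": 0}
    - {"translation": [0, 0, -1], "yaw": 0}
    - {"translation": [0, 0, -1], "yaw": 0}
  hand: 0.72

```text
time_s: 23.25
position: [519.5, -324.3, 251.8]
tcp_rot: [2.216, 2.215, 0.003]
wrist_force: [-0.8, 0.2, -0.4]
width: 61.3
grip_force: 0.0
```

```bash
python3 - <<'E'
from h import *
s=robot.observe(); print(s['position'])
save('wrist','w9.png'); print(w2px('wrist',(517.9,-323,68)))
E
```

```text
[ 519.47146013 -324.27152877  251.80879162]
(np.float64(319.71179107557185), np.float64(197.34449141149977))
```

drive_tool:
  targets:
    - {"translation": [0.35, -0.04, 0], "yaw": 0}
    - {"translation": [0.7, -0.09, 0], "yaw": 0}
    - {"translation": [1, -0.134, 0], "yaw": 0}

```text
time_s: 23.6
position: [500.1, -201.3, 245.3]
tcp_rot: [-2.22, -2.218, 0.001]
wrist_force: [0.7, -0.2, 0.2]
width: 61.6
grip_force: 0.0
```

drive_tool:
  targets:
    - {"translation": [0.4, -0.06, 0], "yaw": 0}
    - {"translation": [0.8, -0.1, 0], "yaw": 0}
    - {"translation": [1, -0.134, 0], "yaw": 0}

```text
time_s: 23.9
position: [483.7, -80.1, 245.4]
tcp_rot: [-2.218, -2.221, 0.002]
wrist_force: [-0.3, -1.7, 0.6]
width: 61.7
grip_force: 0.0
```

drive_tool:
  targets:
    - {"translation": [0.4, -0.06, 0], "yaw": 0}
    - {"translation": [0.8, -0.1, 0], "yaw": 0}
    - {"translation": [1, -0.134, 0], "yaw": 0}

```text
time_s: 24.2
position: [468.0, 39.6, 245.6]
tcp_rot: [-2.219, -2.222, 0.002]
wrist_force: [-0.5, 0.4, 0.0]
width: 61.5
grip_force: 0.0
```

drive_tool:
  targets:
    - {"translation": [0.4, -0.06, 0], "yaw": 0}
    - {"translation": [0.8, -0.1, 0], "yaw": 0}
    - {"translation": [1, -0.134, 0], "yaw": 0}

```text
time_s: 24.5
position: [452.2, 159.5, 245.7]
tcp_rot: [-2.219, -2.222, 0.002]
wrist_force: [0.8, -0.1, -0.0]
width: 61.6
grip_force: 0.0
```

drive_tool:
  targets:
    - {"translation": [0.4, -0.08, 0], "yaw": 0}
    - {"translation": [0.655, -0.134, 0.1], "yaw": 0}
    - {"translation": [0.655, -0.134, 0.4], "yaw": 0}
    - {"translation": [0.655, -0.134, 0.6], "yaw": 0}
    - {"translation": [0.655, -0.134, 0.6], "yaw": 0}

```text
time_s: 25.0
position: [434.7, 234.6, 171.1]
tcp_rot: [-2.219, -2.22, 0.012]
wrist_force: [-0.5, 0.2, 0.7]
width: 61.6
grip_force: 0.0
```

drive_tool:
  targets:
    - {"translation": [0, 0, 0.25], "yaw": 0}
    - {"translation": [0, 0, 0.45], "yaw": 0}
    - {"translation": [0, 0, 0.58], "yaw": 0}
    - {"translation": [0, 0, 0.66], "yaw": 0}
    - {"translation": [0, 0, 0.71], "yaw": 0}
    - {"translation": [0, 0, 0.72], "yaw": 0}
    - {"translation": [0, 0, 0.72], "yaw": 0}

```text
time_s: 25.7
position: [437.7, 235.6, 88.7]
tcp_rot: [2.222, 2.221, 0.001]
wrist_force: [0.4, 0.7, 1.0]
width: 61.3
grip_force: 0.0
```

```bash
python3 - <<'E'
from h import *
np.set_printoptions(precision=1,suppress=True)
s=robot.observe(); print(s['position'],s['tcp_rot'],s['width'],s['time_s'],s['wrist_force'])
im=save('wrist','w10.png'); hsv=cv2.cvtColor(im[:,:,::-1].copy(),cv2.COLOR_BGR2HSV)
t=(hsv[:,:,0]>75)&(hsv[:,:,0]<100)&(hsv[:,:,1]>60)
x,y=map(int,w2px('wrist',(437.5,235.6,23))); print(x,y)
print('row top gap', [r for r in range(y-90,y) if t[r,x]][-1:], 'bottom',[r for r in range(y,min(399,y+90)) if t[r,x]][:1],'L/R',[c for c in range(x-110,x) if t[y,c]][-1:],[c for c in range(x,x+110) if t[y,c]][:1])
print(w2px('wrist',(437.5,235.6+22,23)),w2px('wrist',(437.5,235.6-22,23)))
a=cv2.imread('pics/w9.png')[130:300,220:430]
cv2.imwrite('pics/w9b.png',np.hstack([cv2.resize(a,None,fx=1.8,fy=1.8),cv2.resize(im[:,170:470,::-1],(400,306))[:306]]))
E
```

```text
[437.7 235.6  88.7] [2.2 2.2 0. ] 61.27604605121227 25.7 [0.4 0.7 1. ]
319 257
row top gap [216] bottom [290] L/R [281] [359]
(np.float64(319.0558901153707), np.float64(219.03637486163277)) (np.float64(319.366499006498), np.float64(292.8381725259311))
```

View pics/w9b.png

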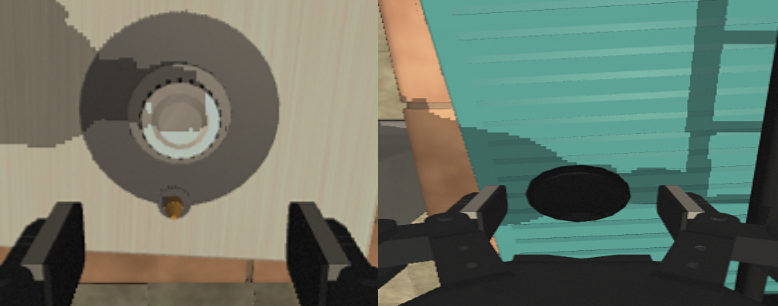

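drive_tool:
  targets:
    - {"translation": [0, 0, 0], "yaw": 0}
    - {"translation": [0, 0, 0], "yaw": 0}
    - {"translation": [0, 0, 0], "yaw": 0}
    - {"translation": [0, 0, 0], "yaw": 0}
    - {"translation": [0, 0, 0], "yaw": 0}
    - {"translation": [0, 0, 0], "yaw": 0}
  hand: 0

```text
time_s: 26.35
position: [437.8, 235.7, 88.9]
tcp_rot: [2.221, 2.221, 0.002]
wrist_force: [0.4, -0.1, 5.3]
width: 42.0
grip_force: 29.6
```

drive_tool:
  targets:
    - {"translation": [0, 0, -0.1], "yaw": 0}
    - {"translation": [0, 0, -0.3], "yaw": 0}
    - {"translation": [0, 0, -0.6], "yaw": 0}
    - {"translation": [0, 0, -0.9], "yaw": 0}
    - {"translation": [0, 0, -1], "yaw": 0}
    - {"translation": [0, 0, -1], "yaw": 0}

```text
time_s: 26.95
position: [438.2, 236.0, 210.4]
tcp_rot: [2.221, 2.22, 0.007]
wrist_force: [1.2, -0.1, 0.8]
width: 41.8
grip_force: 30.6
```

drive_tool:
  targets:
    - {"translation": [-0.25, 0.04, 0], "yaw": 0}
    - {"translation": [-0.6, 0.1, 0], "yaw": 0}
    - {"translation": [-1, 0.134, 0], "yaw": 0}

```text
time_s: 27.25
position: [453.0, 114.8, 206.9]
tcp_rot: [-2.219, -2.223, 0.002]
wrist_force: [1.5, 0.1, 0.6]
width: 41.5
grip_force: 30.6
```

drive_tool:
  targets:
    - {"translation": [-0.4, 0.06, 0], "yaw": 0}
    - {"translation": [-0.8, 0.1, 0], "yaw": 0}
    - {"translation": [-1, 0.134, 0], "yaw": 0}

```text
time_s: 27.55
position: [468.4, -7.4, 206.6]
tcp_rot: [-2.223, -2.217, 0.003]
wrist_force: [-0.2, -0.0, -0.6]
width: 41.9
grip_force: 30.6
```

drive_tool:
  targets:
    - {"translation": [-0.4, 0.06, 0], "yaw": 0}
    - {"translation": [-0.8, 0.1, 0], "yaw": 0}
    - {"translation": [-1, 0.134, 0], "yaw": 0}

```text
time_s: 27.85
position: [484.8, -127.3, 206.6]
tcp_rot: [-2.223, -2.218, 0.002]
wrist_force: [0.9, 0.8, -0.5]
width: 41.8
grip_force: 30.6
```

drive_tool:
  targets:
    - {"translation": [-0.4, 0.06, 0], "yaw": 0}
    - {"translation": [-0.8, 0.1, 0], "yaw": 0}
    - {"translation": [-1, 0.134, 0], "yaw": 0}

```text
time_s: 28.15
position: [501.0, -247.5, 206.5]
tcp_rot: [-2.223, -2.218, 0.001]
wrist_force: [0.4, 0.8, 0.6]
width: 41.8
grip_force: 30.6
```

drive_tool:
  targets:
    - {"translation": [-0.4, 0.08, 0], "yaw": 0}
    - {"translation": [-0.6, 0.12, 0], "yaw": 0}
    - {"translation": [-0.655, 0.134, 0], "yaw": 0}
    - {"translation": [-0.655, 0.134, 0.2], "yaw": 0}
    - {"translation": [-0.655, 0.134, 0.38], "yaw": 0}
    - {"translation": [-0.655, 0.134, 0.46], "yaw": 0}
    - {"translation": [-0.655, 0.134, 0.5], "yaw": 0}
    - {"translation": [-0.655, 0.134, 0.5], "yaw": 0}
    - {"translation": [-0.655, 0.134, 0.5], "yaw": 0}

```text
time_s: 29.05
position: [518.0, -323.0, 148.7]
tcp_rot: [2.221, 2.221, 0.0]
wrist_force: [0.2, -0.7, -0.3]
width: 41.7
grip_force: 30.6
```

drive_tool:
  targets:
    - {"translation": [0, 0, 0.01], "yaw": 0}
    - {"translation": [0, 0, 0.02], "yaw": 0}
    - {"translation": [0, 0, 0.03], "yaw": 0}
    - {"translation": [0, 0, 0.03], "yaw": 0}
    - {"translation": [0, 0, 0.03], "yaw": 0}

```text
time_s: 29.55
position: [517.6, -323.1, 144.6]
tcp_rot: [2.222, 2.221, 0.0]
wrist_force: [-0.3, 0.7, -0.1]
width: 41.5
grip_force: 30.6
```

drive_tool:
  targets:
    - {"translation": [0, 0, 0.008], "yaw": 0}
    - {"translation": [0, 0, 0.016], "yaw": 0}
    - {"translation": [0, 0, 0.024], "yaw": 0}
    - {"translation": [0, 0, 0.024], "yaw": 0}

```text
time_s: 29.95
position: [517.8, -323.2, 142.5]
tcp_rot: [2.221, 2.221, 0.0]
wrist_force: [-2.8, -0.2, 7.7]
width: 41.9
grip_force: 31.2
```

drive_tool:
  targets:
    - {"translation": [0, 0, 0], "yaw": 0}
    - {"translation": [0, 0, 0], "yaw": 0}
    - {"translation": [0, 0, 0], "yaw": 0}
    - {"translation": [0, 0, -0.1], "yaw": 0}
    - {"translation": [0, 0, -0.4], "yaw": 0}
    - {"translation": [0, 0, -0.8], "yaw": 0}
    - {"translation": [0, 0, -1], "yaw": 0}
    - {"translation": [0, 0, -1], "yaw": 0}
    - {"translation": [0, 0, -1], "yaw": 0}
  hand: 0.72

```text
time_s: 30.85
position: [517.6, -323.1, 262.7]
tcp_rot: [2.221, 2.22, 0.001]
wrist_force: [0.6, -0.0, -0.8]
width: 61.5
grip_force: 0.0
```

```bash
python3 - <<'E'
from h import *
s=robot.observe(); print(s['position'])
save('wrist','w11.png'); print(w2px('wrist',(517.9,-323,77)))
E
```

```text
[ 517.64973461 -323.09222852  262.67743221]
(np.float64(322.0059053088142), np.float64(197.8502957887536))
```

drive_tool:
  targets:
    - {"translation": [0.35, 0.02, -0.02], "yaw": 0}
    - {"translation": [0.7, 0.05, -0.04], "yaw": 0}
    - {"translation": [0.963, 0.07, -0.064], "yaw": 0}

```text
time_s: 31.2
position: [524.9, -205.4, 267.5]
tcp_rot: [-2.219, -2.218, 0.002]
wrist_force: [-0.3, -0.4, -0.0]
width: 61.3
grip_force: 0.0
```

drive_tool:
  targets:
    - {"translation": [0.4, 0.02, -0.02], "yaw": 0}
    - {"translation": [0.8, 0.05, -0.04], "yaw": 0}
    - {"translation": [0.963, 0.07, -0.064], "yaw": 0}

```text
time_s: 31.5
position: [533.3, -88.5, 275.4]
tcp_rot: [-2.217, -2.221, 0.003]
wrist_force: [0.1, -0.5, -0.2]
width: 61.7
grip_force: 0.0
```

drive_tool:
  targets:
    - {"translation": [0.4, 0.02, -0.02], "yaw": 0}
    - {"translation": [0.8, 0.05, -0.04], "yaw": 0}
    - {"translation": [0.963, 0.07, -0.064], "yaw": 0}

```text
time_s: 31.8
position: [541.9, 26.8, 283.2]
tcp_rot: [-2.217, -2.222, 0.003]
wrist_force: [-0.1, 0.2, -0.2]
width: 61.1
grip_force: 0.0
```

drive_tool:
  targets:
    - {"translation": [0.4, 0.02, -0.02], "yaw": 0}
    - {"translation": [0.8, 0.05, -0.04], "yaw": 0}
    - {"translation": [0.963, 0.07, -0.064], "yaw": 0}

```text
time_s: 32.1
position: [550.5, 142.4, 290.8]
tcp_rot: [-2.218, -2.222, 0.003]
wrist_force: [0.6, 0.2, -0.6]
width: 61.6
grip_force: 0.0
```

drive_tool:
  targets:
    - {"translation": [0.4, 0.02, -0.02], "yaw": 0}
    - {"translation": [0.8, 0.05, -0.04], "yaw": 0}
    - {"translation": [0.963, 0.07, -0.064], "yaw": 0}
    - {"translation": [0.963, 0.07, -0.064], "yaw": 0}
    - {"translation": [0.963, 0.07, -0.064], "yaw": 0}
    - {"translation": [0.963, 0.07, -0.064], "yaw": 0}

```text
time_s: 32.7
position: [559.4, 253.2, 299.2]
tcp_rot: [-2.223, -2.22, 0.003]
wrist_force: [-1.0, 0.4, -0.4]
width: 61.5
grip_force: 0.0
```

```bash
python3 - <<'E'
from h import *
s=robot.observe(); print(s['position'],s['tcp_rot'],s['time_s'])
im=save('wrist','w12.png')
a=cv2.imread('pics/w11.png')[130:300,220:430]
b=cv2.resize(im[:375,190:500,::-1],None,fx=1.6,fy=1.6,interpolation=cv2.INTER_CUBIC)
pad=np.zeros((600,300,3),np.uint8); a=cv2.resize(a,(300,243)); pad[:243]=a
print(b.shape);cv2.imwrite('pics/w12b.png',np.hstack([b,pad]))
E
```

```text
[559.39959032 253.24699381 299.17384148] [-2.22259375 -2.21962023  0.00331129] 32.7
(600, 496, 3)
```

View pics/w12b.png

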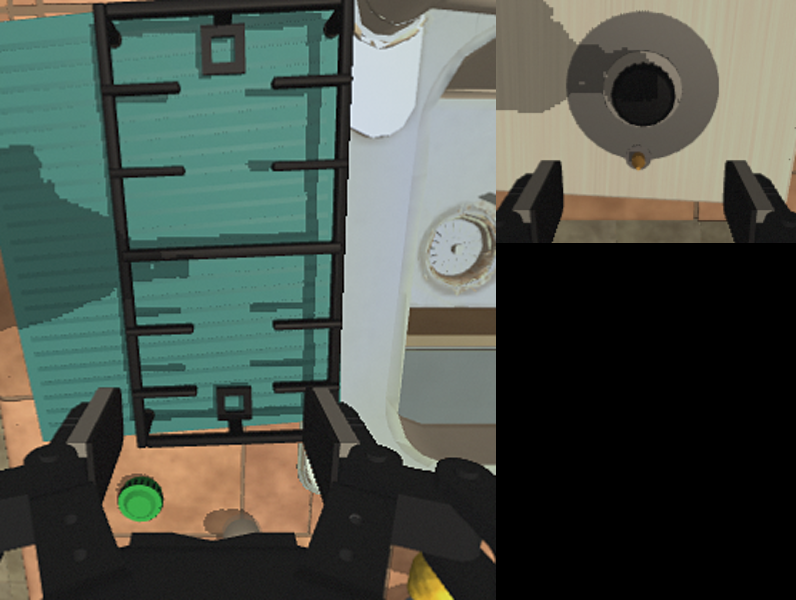

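```bash
python3 - <<'E'
from h import *
np.set_printoptions(precision=1,suppress=True)
pt=campose('wrist')
f=lambda x,y,z:px2w('wrist',190+(x-.3)/1.6,(y-.3)/1.6,z,pt)
a,b=f(121,255,62),f(343,249,62); print('bar',a,b,(a+b)/2,np.degrees(np.arctan2(b[1]-a[1],b[0]-a[0])))
a,b=f(223,50,23),f(234,402,23); d=a-b; print('lugs',a,b,(a+b)/2,np.hypot(*d[:2]),np.degrees(np.arctan2(-d[0],d[1])))
print([f(*q,62) for q in [(94,6),(353,1),(138,446),(342,432)]])
s=robot.observe();print(s['position'],s['tcp_rot'])
E
```

```text
bar [497.8 282.   62. ] [649.9 285.9  62. ] [573.8 283.9  62. ] 1.4719632800010478
lugs [568.  416.9  23. ] [578.7 151.   23. ] [573.3 284.   23. ] 266.04203638087574 2.309999471631248
[array([490.4, 429.9,  62. ]), array([644.2, 432.2,  62. ]), array([502. , 132.7,  62. ]), array([660.7, 144.9,  62. ])]
[559.6 253.2 299.4] [-2.2 -2.2  0. ]
```

```bash
python3 - <<'E'
from h import *
np.set_printoptions(precision=1,suppress=True)
pt=campose('wrist')
for z in (0,20,60,100,150,200,250):
    print(z,px2w('top',190.5,151,z),px2w('wrist',190+385/1.6,135/1.6,z,pt))
E
```

```text
0 [686.6 364.    0. ] [693.3 364.9   0. ]
20 [681.5 358.7  20. ] [686.2 362.7  20. ]
60 [671.3 348.   60. ] [671.9 358.3  60. ]
100 [661.1 337.3 100. ] [657.5 354.  100. ]
150 [648.3 323.9 150. ] [639.7 348.5 150. ]
200 [635.6 310.6 200. ] [621.8 343.1 200. ]
250 [622.8 297.2 250. ] [603.9 337.6 250. ]
```

```bash
python3 - <<'E'
import cv2,numpy as np
s=cv2.imread('pics/side0.png')[60:200,210:370]; w=cv2.imread('pics/w6.png')[60:400,380:640]
t=cv2.imread('pics/top0.png')[75:185,90:220]
cv2.imwrite('pics/m.png',np.hstack([cv2.resize(s,(400,350)),cv2.resize(t,(400,338))] if 0 else [cv2.resize(s,(400,350),interpolation=2),cv2.resize(t,(400,350),interpolation=2)]))
E
```

```text
(no output)
```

View pics/m.png

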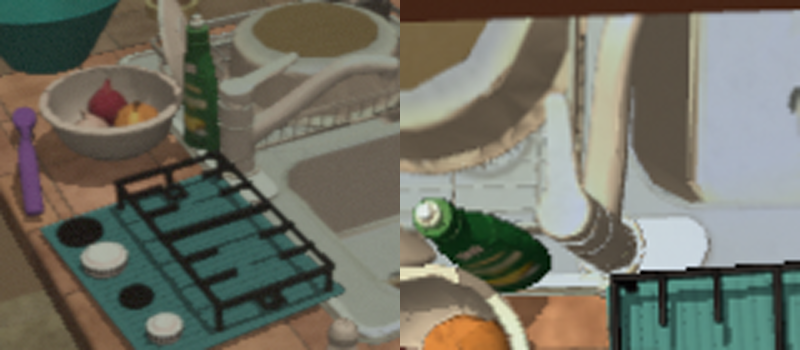

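drive_tool:
  targets:
    - {"translation": [0.243, 0.097, 0], "yaw": -0.2564}
    - {"translation": [0.243, 0.097, 0], "yaw": -0.2564}
    - {"translation": [0.243, 0.097, 0], "yaw": -0.2564}
    - {"translation": [0.243, 0.097, 0.1], "yaw": -0.2564}
    - {"translation": [0.243, 0.097, 0.2], "yaw": -0.2564}
    - {"translation": [0.243, 0.097, 0.3], "yaw": -0.2564}
    - {"translation": [0.243, 0.097, 0.4], "yaw": -0.2564}
    - {"translation": [0.243, 0.097, 0.5], "yaw": -0.2564}
    - {"translation": [0.243, 0.097, 0.6], "yaw": -0.2564}
    - {"translation": [0.243, 0.097, 0.7], "yaw": -0.2564}
    - {"translation": [0.243, 0.097, 0.8], "yaw": -0.2564}
    - {"translation": [0.243, 0.097, 0.83], "yaw": -0.2564}
    - {"translation": [0.243, 0.097, 0.83], "yaw": -0.2564}
    - {"translation": [0.243, 0.097, 0.83], "yaw": -0.2564}
    - {"translation": [0.243, 0.097, 0.83], "yaw": -0.2564}
  hand: 0.5

```text
time_s: 34.25
position: [571.8, 283.8, 201.2]
tcp_rot: [-0.06, 3.14, 0.001]
wrist_force: [0.1, -0.2, 1.1]
width: 42.7
grip_force: 0.0
```

```bash
python3 - <<'E'
from h import *
np.set_printoptions(precision=2,suppress=True)
s=robot.observe(); print(s['position'],s['tcp_rot'],s['time_s'],s['joint_pos']); r=R.from_rotvec(s['tcp_rot']).as_matrix();print('az y',np.degrees(np.arctan2(r[1,1],r[0,1])))
pt=campose('wrist');im=save('wrist','w13.png')
# dark bar rows? project expected bar ends and sample profile perpendicular
c=np.array([571.5,284]);
from math import *
for t in (-60,-40,40,60):
    q=[]
    for k in np.arange(-15,15.1,.5):
        th=radians(2.3);P=c+t*np.array([cos(th),sin(th)])+k*np.array([-sin(th),cos(th)])
        u,v=w2px('wrist',(P[0],P[1],62),pt)
        if 0<=u<639 and 0<=v<399:
            if im[int(round(v)),int(round(u))].max()<62: q.append(k)
    print(t,q[:1],q[-1:],np.mean(q) if q else None,len(q))
E
```

```text
[571.83 283.78 201.23] [-0.06  3.14  0.  ] 34.25 [ 0.44  0.57  1.66 -0.    0.91 -1.17]
az y 92.19172112791831
-60 [np.float64(-4.0)] [np.float64(3.5)] -0.25 16
-40 [np.float64(-4.0)] [np.float64(3.0)] -0.5 15
40 [np.float64(-3.5)] [np.float64(3.5)] 0.0 15
60 [np.float64(-3.0)] [np.float64(3.5)] 0.25 14
```

```bash
python3 - <<'E'
from h import *
from math import *
pt=campose('wrist');im=cv2.imread('pics/w13.png');c=np.array([571.5,284]);th=radians(2.4)
for off in (-50,-20,20,50):
  for side in (-1,1):
    q=[]
    for k in np.arange(60,100,.5):
        P=c+side*k*np.array([cos(th),sin(th)])+off*np.array([-sin(th),cos(th)])
        u,v=w2px('wrist',(P[0],P[1],62),pt)
        if 0<=u<639 and 0<=v<399 and im[int(round(v)),int(round(u))].max()<62: q.append(k)
    print(off,side,q[:1],q[-1:],len(q))
E
```

```text
-50 -1 [np.float64(60.0)] [np.float64(77.5)] 28
-50 1 [np.float64(61.5)] [np.float64(99.5)] 77
-20 -1 [np.float64(70.5)] [np.float64(78.0)] 16
-20 1 [np.float64(65.5)] [np.float64(76.0)] 22
20 -1 [np.float64(71.0)] [np.float64(78.0)] 15
20 1 [np.float64(65.5)] [np.float64(76.0)] 22
50 -1 [np.float64(60.0)] [np.float64(78.0)] 37
50 1 [np.float64(60.0)] [np.float64(99.5)] 80
```

drive_tool:
  targets:
    - {"translation": [0, 0, 0.2], "yaw": 0}
    - {"translation": [0, 0, 0.4], "yaw": 0}
    - {"translation": [0, 0, 0.55], "yaw": 0}
    - {"translation": [0, 0, 0.67], "yaw": 0}
    - {"translation": [0, 0, 0.74], "yaw": 0}
    - {"translation": [0, 0, 0.762], "yaw": 0}
    - {"translation": [0, 0, 0.762], "yaw": 0}

```text
time_s: 35.0
position: [571.6, 284.0, 109.2]
tcp_rot: [-0.062, 3.141, 0.0]
wrist_force: [0.4, 0.5, -0.6]
width: 42.8
grip_force: 0.0
```

drive_tool:
  targets:
    - {"translation": [0, 0, 0], "yaw": 0}
    - {"translation": [0, 0, 0], "yaw": 0}
    - {"translation": [0, 0, 0], "yaw": 0}
    - {"translation": [0, 0, 0], "yaw": 0}
    - {"translation": [0, 0, 0], "yaw": 0}
    - {"translation": [0, 0, 0], "yaw": 0}
    - {"translation": [0, 0, 0], "yaw": 0}
  hand: 0
  squeeze: 80

```text
time_s: 35.7
position: [571.9, 284.1, 109.9]
tcp_rot: [-0.063, 3.14, 0.001]
wrist_force: [-0.9, 0.1, 6.1]
width: 6.3
grip_force: 78.3
```

drive_tool:
  targets:
    - {"translation": [0, 0, -0.03], "yaw": 0}
    - {"translation": [0, 0, -0.08], "yaw": 0}
    - {"translation": [0, 0, -0.15], "yaw": 0}
    - {"translation": [0, 0, -0.2], "yaw": 0}
    - {"translation": [0, 0, -0.2], "yaw": 0}
    - {"translation": [0, 0, -0.2], "yaw": 0}

```text
time_s: 36.3
position: [571.5, 283.9, 133.3]
tcp_rot: [-0.063, 3.141, 0.0]
wrist_force: [-0.4, 0.3, -5.2]
width: 6.3
grip_force: 78.0
```

drive_tool:
  targets:
    - {"translation": [0, 0, -0.15], "yaw": 0}
    - {"translation": [0.05, 0, -0.35], "yaw": 0}
    - {"translation": [0.15, 0, -0.55], "yaw": 0}
    - {"translation": [0.25, 0, -0.75], "yaw": 0}
    - {"translation": [0.333, 0, -0.9], "yaw": 0}
    - {"translation": [0.333, 0, -1], "yaw": 0}
    - {"translation": [0.333, 0, -1], "yaw": 0}

```text
time_s: 37.0
position: [532.4, 282.7, 254.7]
tcp_rot: [-0.063, 3.138, 0.002]
wrist_force: [0.6, 0.4, -4.5]
width: 6.8
grip_force: 78.6
```

drive_tool:
  targets:
    - {"translation": [0, -0.1, 0], "yaw": 0.004}
    - {"translation": [0, -0.3, 0], "yaw": 0.008}
    - {"translation": [0, -0.55, 0], "yaw": 0.012}
    - {"translation": [0, -0.8, 0], "yaw": 0.0158}
    - {"translation": [0, -1, 0], "yaw": 0.0158}
    - {"translation": [0, -1, 0], "yaw": 0.0158}

```text
time_s: 37.6
position: [535.9, 158.9, 251.5]
tcp_rot: [-0.099, -3.137, 0.003]
wrist_force: [-0.1, 0.1, -4.8]
width: 6.5
grip_force: 78.8
```

drive_tool:
  targets:
    - {"translation": [-0.005, -0.2, 0], "yaw": 0}
    - {"translation": [-0.01, -0.5, 0], "yaw": 0}
    - {"translation": [-0.0225, -0.846, 0], "yaw": 0}

```text
time_s: 37.9
position: [532.8, 60.3, 252.0]
tcp_rot: [-0.092, -3.139, -0.0]
wrist_force: [0.4, -0.9, -5.1]
width: 6.6
grip_force: 79.0
```

drive_tool:
  targets:
    - {"translation": [-0.005, -0.3, 0], "yaw": 0}
    - {"translation": [-0.01, -0.6, 0], "yaw": 0}
    - {"translation": [-0.0225, -0.846, 0], "yaw": 0}

```text
time_s: 38.2
position: [529.1, -42.5, 252.0]
tcp_rot: [-0.095, -3.139, 0.0]
wrist_force: [0.3, -0.0, -4.4]
width: 6.0
grip_force: 79.0
```

drive_tool:
  targets:
    - {"translation": [-0.005, -0.3, 0], "yaw": 0}
    - {"translation": [-0.01, -0.6, 0], "yaw": 0}
    - {"translation": [-0.0225, -0.846, 0], "yaw": 0}

```text
time_s: 38.5
position: [525.9, -143.9, 252.0]
tcp_rot: [-0.095, -3.139, -0.0]
wrist_force: [1.5, -0.0, -5.5]
width: 6.5
grip_force: 79.0
```

drive_tool:
  targets:
    - {"translation": [-0.005, -0.3, 0], "yaw": 0}
    - {"translation": [-0.01, -0.55, 0], "yaw": 0}
    - {"translation": [-0.02, -0.75, 0], "yaw": 0}
    - {"translation": [-0.0225, -0.846, 0], "yaw": 0}
    - {"translation": [-0.0225, -0.846, 0], "yaw": 0}
    - {"translation": [-0.0225, -0.846, 0], "yaw": 0}
    - {"translation": [-0.0225, -0.846, 0], "yaw": 0}
    - {"translation": [-0.0225, -0.846, 0], "yaw": 0}

```text
time_s: 39.3
position: [523.1, -242.6, 253.0]
tcp_rot: [-0.091, -3.14, -0.0]
wrist_force: [0.4, 0.2, -4.4]
width: 6.3
grip_force: 79.1
```

```bash
python3 - <<'E'
from h import *
np.set_printoptions(precision=2,suppress=True)
s=robot.observe(); print(s['position'],s['tcp_rot'],s['time_s'],s['joint_pos'],s['wrist_torque']); r=R.from_rotvec(s['tcp_rot']).as_matrix();print('az y',np.degrees(np.arctan2(r[1,1],r[0,1])))
pt=campose('wrist');im=save('wrist','w14.png'); 
s2=save('side','s14.png'); t=save('top','t14.png')
from math import *
# held bar yaw wrt tool: project bar at tool z of grasp
az=np.arctan2(r[1,1],r[0,1])-pi/2; c=s['position'][:2]; z=s['position'][2]-109+62
for t_ in (-70,-55,-40):
    q=[]
    for k in np.arange(-15,15.1,.25):
        P=c+t_*np.array([cos(az),sin(az)])+k*np.array([-sin(az),cos(az)])
        u,v=w2px('wrist',(P[0],P[1],z),pt)
        if 0<=u<639 and 0<=v<399 and im[int(round(v)),int(round(u))].max()<62: q.append(k)
    print(t_,q[:1],q[-1:],len(q))
E
```

```text
[ 523.09 -242.57  252.97] [-0.09 -3.14 -0.  ] 39.3 [-0.45  0.42  1.78  0.    0.95 -1.97] [ 0.03 -0.02  0.03]
az y 86.66837522337622
-70 [np.float64(-4.5)] [np.float64(3.0)] 31
-55 [np.float64(-4.5)] [np.float64(2.75)] 30
-40 [np.float64(-4.25)] [np.float64(2.75)] 29
```

```bash
python3 - <<'E'
from h import *
from math import *
np.set_printoptions(precision=1,suppress=True)
pt=campose('wrist');im=cv2.imread('pics/w14.png');hsv=cv2.cvtColor(im,cv2.COLOR_BGR2HSV)
m=((hsv[:,:,0]>8)&(hsv[:,:,0]<28)&(hsv[:,:,1]>140)).astype(np.uint8)
n,l,st,ce=cv2.connectedComponentsWithStats(m)
for k in range(1,n):
    w=px2w('wrist',*ce[k],62,pt)
    if 8<st[k,4]<400: print(st[k],ce[k],w)
for P in [(530.5,-110,62),(515,-375,62)]: print('stud exp',w2px('wrist',P,pt))
s=robot.observe();c=s['position'];az=radians(-3.35)
for sg in (1,-1):
    P=c[:2]+sg*134*np.array([-sin(az),cos(az)]); print('lug exp',P,w2px('wrist',(*P,c[2]-95+11),pt))
    for f in (10,): 
        u,v=map(int,w2px('wrist',(*P,c[2]-84),pt)); print(im[v-22:v+23:2,max(0,u-24):u+25:2].max(2))
E
```

```text
[36 23  8  7 18] [39.6 26.4] [ 364.4 -470.1   62. ]
[50 22  5  5 11] [52.  23.8] [ 363.3 -459.1   62. ]
[70 22  4  5  9] [71.3 24.3] [ 364.7 -443.    62. ]
[14 25 14 17 60] [21.9 34. ] [ 368.9 -487.    62. ]
[ 0 27  7  7 20] [ 2.5 29.2] [ 364.3 -502.2   62. ]
[12 28  4  4 11] [13.8 29.5] [ 365.2 -492.6   62. ]
[32 31 11 12 29] [36.6 37. ] [ 371.9 -475.3   62. ]
[73 31  6 15 23] [75.4 37.5] [ 374.5 -442.5   62. ]
[ 3 33 10 13 35] [ 7.  38.9] [ 371.7 -501.    62. ]
[38 32 10  7 26] [42.3 34.7] [ 370.6 -469.9   62. ]
[67 32  5  4 10] [68.9 33.6] [ 371.3 -447.2   62. ]
[53 37  6  5 13] [55.7 39.1] [ 374.6 -459.6   62. ]
[48 38  5  9 20] [49.9 41.8] [ 376.2 -465.2   62. ]
[60 43  5  3 10] [61.7 44. ] [ 378.5 -455.7   62. ]
[55 45  6  5 16] [57.2 46.6] [ 380.2 -460.1   62. ]
[25 47  7  5 13] [27.9 49. ] [ 380.4 -485.8   62. ]
[46 47  7  5 12] [48.2 48.7] [ 381.3 -468.3   62. ]
[ 4 48  4  6 11] [ 5.6 50.2] [ 380.  -505.4   62. ]
[ 9 49  7  6 15] [11.9 51.7] [ 381.5 -500.4   62. ]
[40 50  5  3 11] [41.7 50.8] [ 382.5 -474.5   62. ]
[59 50  8 12 25] [62.5 55.2] [ 387.  -457.7   62. ]
[17 52  
[... 7363 characters left out ...]
21  20  18   9   7   8  12   5   8   4
    9   8   6  33  33  31  33]
 [ 37  98 140  18  22  22  27  35  21  15  15  18  19  14  17  18  20  18
   16  21  13  31  32  31  35]
 [129 130 131  17  24  23  20  35  31  32  32  34  31  36  32  34  34  36
   32  35  32  34  33  32  33]
 [127 135 131 103  21  22  22  28  29  31  31  33  32  31  31  34  32  31
   31  32  32  32  33  31  33]
 [134 134 134 111  22  24  26  29  33  33  32  32  34  33  31  31  34  33
   34  31  35  31  32  32  30]
 [138 135 132 137  18  26  24  26  31  32  32  33  31  33  32  31  29  33
   33  33  33  32  32  32  30]
 [142 138 136 138  50  17  15  19  27  28  27  25  26  26  27  26  30  27
   29  28  28  30  28  28  25]]
```

drive_tool:
  targets:
    - {"translation": [0, -0.008, 0.15], "yaw": 0}
    - {"translation": [0, -0.008, 0.35], "yaw": 0}
    - {"translation": [0, -0.008, 0.52], "yaw": 0}
    - {"translation": [0, -0.008, 0.64], "yaw": 0}
    - {"translation": [0, -0.008, 0.71], "yaw": 0}
    - {"translation": [0, -0.008, 0.733], "yaw": 0}
    - {"translation": [0, -0.008, 0.733], "yaw": 0}
    - {"translation": [0, -0.008, 0.733], "yaw": 0}

```text
time_s: 40.25
position: [523.5, -244.8, 165.9]
tcp_rot: [0.093, 3.139, -0.001]
wrist_force: [-0.4, -0.0, -4.8]
width: 6.1
grip_force: 78.9
```

```bash
python3 - <<'E'
from h import *
np.set_printoptions(precision=1,suppress=True)
s=robot.observe(); print(s['position'],s['wrist_force'],s['time_s'])
pt=campose('wrist');im=save('wrist','w15.png')[:,:,::-1].copy();hsv=cv2.cvtColor(im,cv2.COLOR_BGR2HSV)
m=((hsv[:,:,0]>8)&(hsv[:,:,0]<28)&(hsv[:,:,1]>140)).astype(np.uint8)
n,l,st,ce=cv2.connectedComponentsWithStats(m)
for k in range(1,n):
    w=px2w('wrist',*ce[k],66,pt)
    if 20<st[k,4]<600 and 490<w[0]<560 and -400<w[1]<-80: print(st[k],ce[k],w)
c=s['position'];az=np.radians(-3.35)
for sg in (1,-1):
    P=c[:2]+sg*134*np.array([-np.sin(az),np.cos(az)]); u,v=w2px('wrist',(*P,c[2]-84.7),pt); print('lug',u,v,P)
E
```

```text
[ 523.5 -244.8  165.9] [-0.4 -0.  -4.8] 40.25
[130 218  11  15 126] [134.4 224.3] [ 511.2 -368.    66. ]
[506 218  11  15 117] [511.4 224.7] [ 525.8 -122.9   66. ]
lug 546.067483611028 241.20684608589968 [ 531.3 -111.1]
lug 102.83617445430383 241.23422205974137 [ 515.6 -378.6]
```

drive_tool:
  targets:
    - {"translation": [0, 0, 0.02], "yaw": 0}
    - {"translation": [0, 0, 0.04], "yaw": 0}
    - {"translation": [0, 0, 0.06], "yaw": 0}
    - {"translation": [0, 0, 0.08], "yaw": 0}
    - {"translation": [0, 0, 0.1], "yaw": 0}
    - {"translation": [0, 0, 0.1], "yaw": 0}

```text
time_s: 40.9
position: [522.7, -244.5, 152.6]
tcp_rot: [-0.093, -3.139, -0.001]
wrist_force: [-0.6, -1.1, -4.3]
width: 6.6
grip_force: 79.0
```

drive_tool:
  targets:
    - {"translation": [0, 0, 0.015], "yaw": 0}
    - {"translation": [0, 0, 0.03], "yaw": 0}
    - {"translation": [0, 0, 0.04], "yaw": 0}
    - {"translation": [0, 0, 0.04], "yaw": 0}

```text
time_s: 41.3
position: [522.8, -244.5, 148.1]
tcp_rot: [-0.093, -3.14, -0.0]
wrist_force: [1.0, -0.1, -4.7]
width: 5.9
grip_force: 79.0
```

Studs are inside the lugs (below 159 without contact). Last millimetres.

drive_tool:
  targets:
    - {"translation": [0, 0, 0.008], "yaw": 0}
    - {"translation": [0, 0, 0.016], "yaw": 0}
    - {"translation": [0, 0, 0.024], "yaw": 0}
    - {"translation": [0, 0, 0.024], "yaw": 0}

```text
time_s: 41.7
position: [523.0, -244.7, 146.0]
tcp_rot: [0.093, 3.14, -0.0]
wrist_force: [-1.7, 1.0, 2.8]
width: 6.6
grip_force: 80.3
```

drive_tool:
  targets:
    - {"translation": [0, 0, 0], "yaw": 0}
    - {"translation": [0, 0, 0], "yaw": 0}
    - {"translation": [0, 0, 0], "yaw": 0}
    - {"translation": [0, 0, 0], "yaw": 0}
    - {"translation": [0, 0, 0], "yaw": 0}
    - {"translation": [0, 0, -0.1], "yaw": 0}
    - {"translation": [0, 0, -0.3], "yaw": 0}
    - {"translation": [0, 0, -0.6], "yaw": 0}
    - {"translation": [0, 0, -1], "yaw": 0}
    - {"translation": [0, 0, -1], "yaw": 0}
    - {"translation": [0, 0, -1], "yaw": 0}
    - {"translation": [0, 0, -1], "yaw": 0}
  hand: 0.5

```text
time_s: 42.9
position: [522.3, -244.3, 264.9]
tcp_rot: [-0.093, -3.139, -0.001]
wrist_force: [-0.1, -0.1, -0.1]
width: 42.3
grip_force: 0.0
```

```bash
python3 - <<'E'
from h import *
np.set_printoptions(precision=1,suppress=True)
s=robot.observe(); print(s['position'],s['wrist_force'],s['time_s'],s['width'])
pt=campose('wrist');im=save('wrist','w16.png')[:,:,::-1].copy()
save('side','s16.png');save('top','t16.png')
c=np.array([523,-244.7]);az=np.radians(-3.35);ex=np.array([np.cos(az),np.sin(az)]);ey=np.array([-ex[1],ex[0]])
# perpendicular profile of bars at z=98: middle bar, and end/side bars
def prof(o,d,z=98,lo=-12,hi=12):
    q=[]
    for k in np.arange(lo,hi,.25):
        P=o+k*d; u,v=w2px('wrist',(*P,z),pt)
        if 0<=u<639 and 0<=v<399 and im[int(round(v)),int(round(u))].max()<62: q.append(k)
    return q[:1],q[-1:],len(q)
for t in(-60,-40,40): print('bar',t,prof(c+t*ex,ey))
for t in(-120,-60,-20,20,60,120): print('near side',t,prof(c-76*ex+t*ey,ex))
for sg in(1,-1):
  for t in(-60,-30,30): print('end',sg,t,prof(c+sg*150*ey+t*ex,ey))
E
```

```text
[ 522.3 -244.3  264.9] [-0.1 -0.1 -0.1] 42.9 42.308104688730374
bar -60 ([np.float64(-4.5)], [np.float64(2.5)], 29)
bar -40 ([np.float64(-3.75)], [np.float64(2.75)], 27)
bar 40 ([np.float64(-4.25)], [np.float64(3.0)], 30)
near side -120 ([np.float64(-1.75)], [np.float64(5.75)], 31)
near side -60 ([np.float64(-1.5)], [np.float64(5.25)], 28)
near side -20 ([np.float64(-2.25)], [np.float64(5.25)], 31)
near side 20 ([np.float64(-2.25)], [np.float64(4.5)], 28)
near side 60 ([np.float64(-2.25)], [np.float64(4.5)], 28)
near side 120 ([np.float64(-2.25)], [np.float64(6.0)], 34)
end 1 -60 ([np.float64(-12.0)], [np.float64(-2.5)], 39)
end 1 -30 ([np.float64(-12.0)], [np.float64(-2.5)], 39)
end 1 30 ([np.float64(-12.0)], [np.float64(-3.0)], 37)
end -1 -60 ([np.float64(0.5)], [np.float64(10.25)], 40)
end -1 -30 ([np.float64(0.25)], [np.float64(10.25)], 41)
end -1 30 ([np.float64(0.5)], [np.float64(10.5)], 41)
```

```bash
python3 - <<'E'
from h import *
a=cv2.imread('pics/side0.png').astype(int);b=cv2.imread('pics/s16.png').astype(int)
print('shaker diff',abs(a-b)[180:220,335:358].mean())
print(job.finish_job())
E
```

```text
shaker diff 12.108695652173912
the job is handed in; nothing more can be done
None
```

The job is handed in: both rings and caps sit on their burners, and the pan support is lowered over both studs onto the deck. Contact heights matched the expected seated values throughout. The shaker was never approached, but the one image comparison there was inconclusive (mean pixel difference 12).

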